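# Set the ray box against the flip stop of an optics bench

### The arm

A 6-joint arm with a two-finger parallel gripper is mounted at the origin on the work surface. World frame = base frame: x ahead of the robot, y to its left, z up, the work surface at z = 0. Lengths are in mm, angles in rad, forces in N, time in s.
With the tool pointing down it reaches from about 350 to 775 mm from the base axis. Payload 7.3 kg.
Tool frame: the origin (TCP) lies between the finger pads; the fingertips stand tcp_to_tips ahead of it and the grasp point (between the pads) lies 5 mm behind it (tcp_to_tips is the distance from the TCP to the fingertips, in mm); z points along the fingers, x is the direction in which the jaws open and shut, and the axes are right-handed (so a half turn about z gives the same grasp; the last joint's range is limited). The gripper opens to 92 mm and grips with 3 to 60 N. Pads are 19 mm wide; open, the fingers measure 130 mm over their backs; the gripper's body (75 mm by 190 mm) begins 47 mm behind the grasp point.
Start: joints at [0.99, 0.342, 1.524, -0, 1.275, -0.146], TCP at [221.134, 476.178, 219.841] pointing down, gripper open.
Joint ranges: [-2.53, 2.53], [-0.77, 2.02], [0.04, 2.7], [-1, 4.14], [0.28, 2.66], [-3.11, 3.11]. Speed limits (rad/s): [2.57, 2.57, 3.14, 3.14, 3.14, 3.14].

### API

Orientations are given as [roll, pitch, yaw] about the fixed x, y, z axes, in that order (R = Rz(yaw) Ry(pitch) Rx(roll)).
In Python, from plant import * gives the robot as it stands.
- The arm moves only by the tool drive_tool, never from a script. Its argument "deltas" is a list of rows, each an object of numbers: "hand": the gripper's target within -1 to 1 (shut at 1, half-way at 0, fully open at -1); "tx", "ty", "tz": the shift along the tool's x, y, z each as a share of 4 cm, from -1 to 1; "wx", "wy", "wz": the turn, a rotation vector about the tool's x, y, z each as a share of 5 degrees, from -1 to 1. In form: [{"hand": .., "tx": .., "ty": .., "tz": .., "wx": .., "wy": .., "wz": ..}, ...]. A call has 1 to 20 rows; each row shifts and turns the commanded pose from where the row before left it, along the tool's axes as they then stand; what a row does not reach is not made up. A row lasts 1/12 s, in which the tool goes at most 41.7 mm and 7.16 degrees, less where a joint would pass 70% of its speed; a pose out of reach is approached as far as the arm can. A call with a number of a shift or a turn outside -1 to 1 is refused whole. A call with a gripper value outside its range is refused whole. The fingers move at their own pace and stop on an object; the grip force is fixed at half the most. Time passes only in rows, so rows that do not move let the fingers close. It gives the time, the measured TCP pose, the force and the opening at its end, in the units of the state.
- get_obs(): the state, without advancing time (a new reading comes with each control period).
- capture(name): name is "scene" or "side" or "wrist"; returns the picture (384x512x3 uint8, red, green, blue); there is no depth.
- camera_model(name): a dict with "fx", "fy", "cx", "cy" (pixels), "rvec" (rotation vector, rad) and "tvec" (3), from world to camera coordinates, as OpenCV has them. Camera axes: x right, y down, z forward; pixel columns grow to the right and rows downward; lengths in mm; the calibration is good to about 2 mm. A picture is of the moment at which its call begins: read the wrist's pose just before it. camera_model takes no time and is no camera call; for the wrist camera it gives the pose at the moment of the call.
- close_job(): hands the job in, once; it reports no verdict.
The state is a dict: "time": time; "joint_positions": joint angles; "dq": joint speeds; "tau": joint torques, N m; "tool_pos": TCP position; "tcp_rot": TCP orientation; "contact_force": force on the tool from outside, world axes, zero at the start; "moment": the same for the moment, N m; "grip_width": finger opening in mm.
Only numpy, scipy, OpenCV 4.12 (cv2) and the standard library are available. Lean on these libraries where they do the work, as an engineer would, in place of code of your own. Each camera call takes 0.05 s, during which the arm holds its last target.

### The job

Set the ray box to its working distance on the optics bench: first flip the yellow stop flag fully down across the track, and only then slide the ray box along the track until its front end rests against the yellow flag. Leave the ray box sitting flat in the track, leave the blue stop flag parked up, and do not disturb the glass block lying at the end of the track.

Things in the scene. Friction and masses are not known exactly. Their poses are not given: they have to be found in the camera images.
- bench: fixed wooden board 180 x 630 x 12 mm with a 72 mm wide track along its y axis, between a near fence (12 mm above the board) and a far one (22 mm, +x side). Origin: underside, on the track's centre line, mid-length; the board spans x -65 to +115 mm. Ray box near the -y end, both stops ahead (+y) of it, glass block at the +y end of the track.
- raybox: black steel lamp housing, loose, 0.4 to 0.75 kg: 64 wide, 130 long (its y), 65 mm high, a round vent cap (32 diameter, 22 mm tall) mid-top, amber side windows, yellow slits on the front. Origin: centre of underside; +y points to its front, along the track to the stops. Stands in the track with 4 mm play each side; passes freely beneath a parked flag.
- raybox_front (a point): bottom middle of the ray box's front end face (65 mm ahead of its origin along +y)
- raybox_rear (a point): bottom middle of the ray box's rear end face (65 mm behind its origin); the flat face is 64 mm wide and 65 mm high
- stop_yellow: fixed bracket of the yellow stop, axes parallel to the bench's. Origin: on the board's top, under the hinge axis (50 mm above it), 75 mm to the +x side of the track's centre line. The yellow flag: plain bar 100 mm long from the hinge, 26 mm deep (centred on the hinge axis), 12 mm thick along the track; when down, it spans the track, its top 63 mm and underside 37 mm above the board.
- yellow_flag (a joint): hinge angle of the yellow flag, rad; the axis runs along the track. 0 = leaning 0.6 rad beyond upright, away from the track (to the bench's +x); 0.6 = upright; 2.17 = fully down, level across the track at its end stop, tip towards the bench's -x. Stiff hinge: moves under about 2 N at the tip and stays at any angle.
- yellow_tip (a point): middle of the free end of the yellow flag, on its centre line, 100 mm from the hinge axis
- yellow_face (a point): fixed point on the board's top, on the track's centre line, in the plane of the face that the yellow flag shows to the ray box when it is down; axes parallel to the bench's. The ray box is against the flag when raybox_front has come to this point along the track.
- stop_blue: the same kind of fixed bracket, with the blue flag (same sizes as the yellow); may stand nearer to or farther from the ray box than the yellow stop. Origin: on the board's top, under its hinge axis. To be left parked.
- blue_flag (a joint): hinge angle of the blue flag, rad; the axis runs along the track. 0 = leaning 0.6 rad beyond upright, away from the track (to the bench's +x); 0.6 = upright; 2.17 = fully down, level across the track at its end stop, tip towards the bench's -x. Stiff hinge: moves under about 2 N at the tip and stays at any angle.
- blue_tip (a point): middle of the free end of the blue flag, 100 mm from the hinge axis
- glass_block: green glass block, loose, 60 x 100 x 18 mm, lying in the track at its +y end; leave it. Origin: centre of its underside.
There are look-alikes about, which are no part of the job. Leave any purple look-alike of the raybox alone.

How it is judged:
By the outcome, as a careful person would: the job done as asked, in the order asked, and still so for the second after the job is handed in, with the robot touching nothing.
It also fails if it takes over 58 s, if anything falls off the work surface, if the arm or the gripper's body presses on something with over 40 N, if the wrist force passes 120 N, or if a joint passes its speed limit or range.

## Working session

There is one attempt and no reset: what is moved stays moved. The work goes in short steps, Python scripts to look and compute and a tool call to move; the robot and the scene stay as the last step left them, time stands still between calls to the robot, and variables do not carry over. Pictures are saved under pics/ and viewed, and the job is handed in when it is done.

Besides the shell and the picture viewer there is one more tool, called as name(argument=value, ...), one argument or row to a line, values as JSON. drive_tool: Moves the arm, as the interface text tells. Its arguments: {"type":"object","properties":{"deltas":{"type":"array","items":{"type":"object","properties":{"hand":{"type":"number"},"tx":{"type":"number"},"ty":{"type":"number"},"tz":{"type":"number"},"wx":{"type":"number"},"wy":{"type":"number"},"wz":{"type":"number"}}}}},"required":["deltas"]}

```bash
mkdir -p pics; ls; python3 - <<'E'
from plant import *
import cv2
o=get_obs();print(o)
for n in("scene","side","wrist"):
    m=camera_model(n);print(n,m)
    cv2.imwrite(f"pics/a_{n}.png",capture(n)[:,:,::-1])
E
```

```text
pics
{'time': 0.0, 'joint_positions': array([ 9.90000095e-01,  3.42750475e-01,  1.52504756e+00, -1.21104280e-05,
        1.27540259e+00, -1.45999206e-01]), 'dq': array([-0.00048123, -0.00101198, -0.00152844, -0.0013801 ,  0.00040757,
        0.00060109]), 'tau': array([ 1.23628652e-04, -4.31256759e+01, -2.44217688e+01,  7.16289645e-02,
        5.61873545e-02, -1.03188765e-04]), 'tool_pos': array([220.8857042 , 475.79241016, 219.11991851]), 'tcp_rot': array([-3.14137018e+00,  1.59254561e-03,  1.13600301e+00]), 'contact_force': array([-0.06896642,  0.15797876,  0.04547001]), 'moment': array([-0.01513066, -0.0067505 ,  0.05017083]), 'grip_width': 91.80184435940836}
scene {'fx': 362.37885412914295, 'fy': 362.37885412914295, 'cx': 261.29362987739717, 'cy': 190.5975479120712, 'rvec': array([ 0.94040683,  2.68720886, -0.80915267]), 'tvec': array([ 464.74594718, -201.35598433, 1194.54609212])}
side {'fx': 360.14634475124984, 'fy': 360.14634475124984, 'cx': 255.70031539054807, 'cy': 189.31020958845562, 'rvec': array([ 2.44867636, -0.27363407,  0.11904129]), 'tvec': array([-544.03669446,  125.63533909,  906.33244277])}
wrist {'fx': 279.302255729681, 'fy': 279.302255729681, 'cx': 249.6811732300827, 'cy': 189.05410329604172, 'rvec': array([-2.44120125, -1.55734441, -0.21941864]), 'tvec': array([-525.29404676,  -32.88600412,  390.14330377])}
```

View pics/a_scene.png

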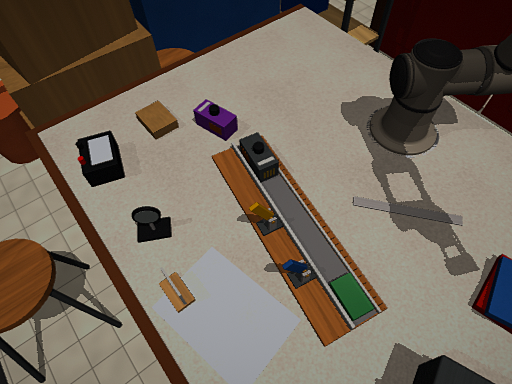

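View pics/a_side.png

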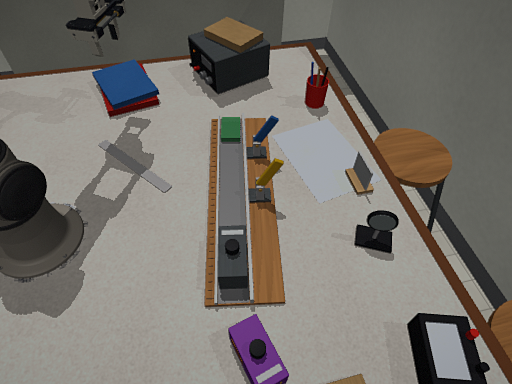

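View pics/a_wrist.png

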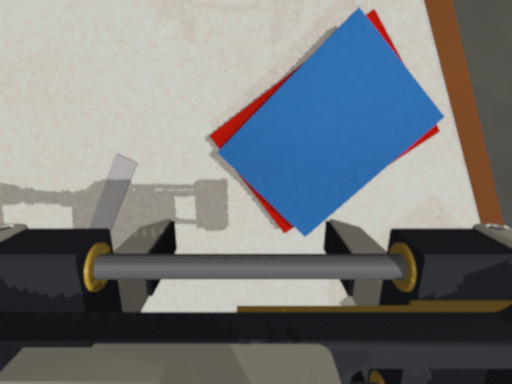

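Scene and side views show the ray box at the -y end, yellow flag (scene ~260,213) nearer it and blue flag (~295,267) farther, both parked. I'll enlarge the views to read off corners.

```bash
python3 - <<'E'
import cv2
a=cv2.imread("pics/a_scene.png");b=cv2.imread("pics/a_side.png")
cv2.imwrite("pics/b1.png",cv2.resize(a[125:350,205:395],None,fx=2.6,fy=2.6,interpolation=2))
cv2.imwrite("pics/b2.png",cv2.resize(b[110:310,195:295],None,fx=3,fy=3,interpolation=2))
E
```

```text
(no output)
```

View pics/b1.png

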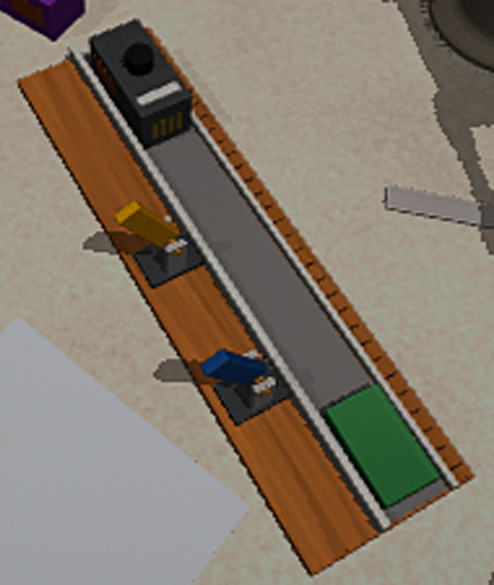

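View pics/b2.png

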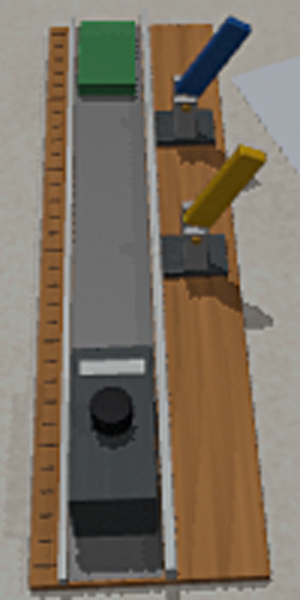

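```bash
cat > h.py <<'E'
import numpy as np, cv2
from scipy.optimize import least_squares
from plant import *
M={n:camera_model(n) for n in("scene","side")}
def proj(n,P,m=None):
    m=m or M[n]; K=np.array([[m['fx'],0,m['cx']],[0,m['fy'],m['cy']],[0,0,1.]])
    return cv2.projectPoints(np.atleast_2d(np.array(P,float)),m['rvec'],m['tvec'],K,None)[0][:,0]
def b2w(p,P):
    c,s=np.cos(p[2]),np.sin(p[2]);P=np.atleast_2d(P).astype(float)
    return np.c_[p[0]+c*P[:,0]-s*P[:,1],p[1]+s*P[:,0]+c*P[:,1],P[:,2]]
E
cat > fit.py <<'E'
from h import *
S=lambda x,y:(205+x/2.6,125+y/2.6); D=lambda x,y:(195+x/3,110+y/3)
# bench
obs=[("scene",(115,-315,12),S(20,82)),("scene",(115,315,12),S(311,574)),("scene",(-65,315,12),S(474,474)),
("side",(-65,-315,12),D(30,586)),("side",(115,-315,12),D(270,576)),("side",(-65,315,12),D(52,28)),("side",(115,315,12),D(212,27))]
f=lambda p:np.concatenate([proj(n,b2w(p,P))[0]-q for n,P,q in obs])
best=None
for y in(-3,-1.5,0,1.5,3):
    r=least_squares(f,[500,0,y],x_scale=[100,100,1])
    if best is None or r.cost<best.cost:best=r
p=best.x;print("bench",p,best.fun.reshape(-1,2).round(1).tolist())
# raybox: y pos, lateral
ob=[("side",(-32,65,77),D(76,347)),("side",(32,65,77),D(152,347)),("side",(-32,-65,77),D(70,498)),("side",(32,-65,77),D(158,500)),
("side",(0,0,99),D(111,398)),("scene",(0,0,99),S(139,47)),("scene",(-32,65,77),S(190,100)),("scene",(32,65,77),S(146,122)),("scene",(32,-65,77),S(91,39))]
f=lambda q:np.concatenate([proj(n,b2w(p,np.array(P)+[q[0],q[1],0]))[0]-u for n,P,u in ob])
r=least_squares(f,[0,-200.]);print("raybox xy in bench",r.x,r.fun.reshape(-1,2).round(1).tolist())
# flags: yb, angle ; tip
def flag(lst):
    def g(q):
        a=q[1]; d=np.array([np.sin(0.6-a),0,np.cos(0.6-a)])
        return np.concatenate([proj(n,b2w(p,np.array([75,q[0],62])+d*L))[0]-u for n,L,u in lst])
    r=least_squares(g,[0,0.]);return r.x,r.fun.reshape(-1,2).round(1).tolist()
print("yellow",flag([("side",100,D(253,154)),("scene",100,S(127,213))]))
print("blue",flag([("side",100,D(237,26)),("scene",100,S(213,366))]))
np.save("bench.npy",p)
E
python3 fit.py
```

```text
bench [ 4.99206804e+02  3.34555608e+01 -1.76387010e-01] [[-1.7, -1.4], [-0.2, 0.4], [0.1, 0.5], [-0.9, 0.3], [0.3, -0.0], [-1.0, -0.5], [0.0, -1.3]]
raybox xy in bench [   1.20271765 -212.95809203] [[-1.6, -0.5], [0.2, -1.4], [-0.4, 0.3], [0.3, -1.6], [0.3, 1.3], [-0.1, 2.4], [1.1, -1.7], [-1.8, -1.4], [-1.4, -0.5]]
yellow (array([-12.83842903,   0.12275853]), [[0.2, -1.0], [-0.6, -0.6]])
blue (array([1.51540338e+02, 7.87654721e-02]), [[1.3, -1.3], [0.0, -0.7]])
```

```bash
python3 - <<'E'
import plant
print([k for k in dir(plant) if not k.startswith('__')])
print(getattr(plant,'tcp_to_tips',None))
from h import *
p=np.load("bench.npy")
for nm in("scene","side"):
    im=cv2.imread(f"pics/a_{nm}.png")
    im=cv2.resize(im,None,fx=3,fy=3,interpolation=2)
    def line(A,c):
        u=(proj(nm,b2w(p,A))*3+1).astype(int)
        cv2.polylines(im,[u.reshape(-1,1,2)],True,c,1)
    line([(-65,-315,12),(115,-315,12),(115,315,12),(-65,315,12)],(0,0,255))
    line([(-36,-315,12),(36,-315,12),(36,315,12),(-36,315,12)],(255,0,255))
    line([(x,y-213,77) for x,y in((-32,-65),(32,-65),(32,65),(-32,65))],(0,255,0))
    line([(75,-13,62),(75+100*np.sin(.48),-13,62+100*np.cos(.48))],(255,255,0))
    if nm=="scene": im=im[370:1060,600:1190]
    else: im=im[320:920,560:900]
    im=im[:600]
    cv2.imwrite(f"pics/c_{nm}.png",im)
E
```

```text
['Unreachable', 'camera_model', 'capture', 'close_job', 'get_obs', 'tcp_to_tips']
14.0
```

View pics/c_scene.png

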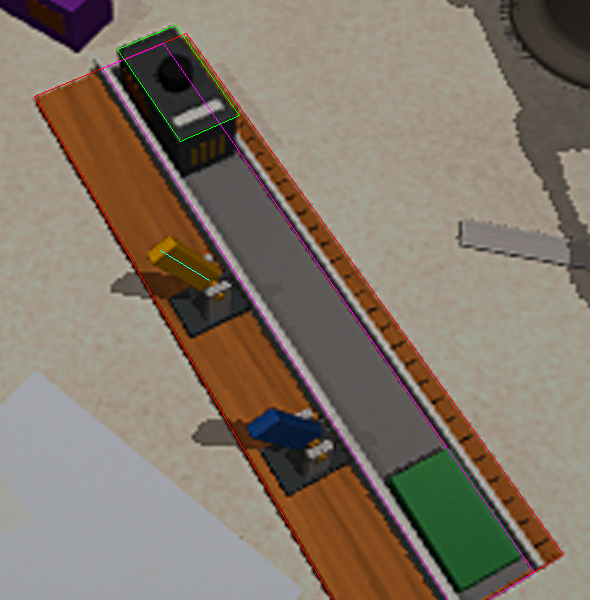

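View pics/c_side.png

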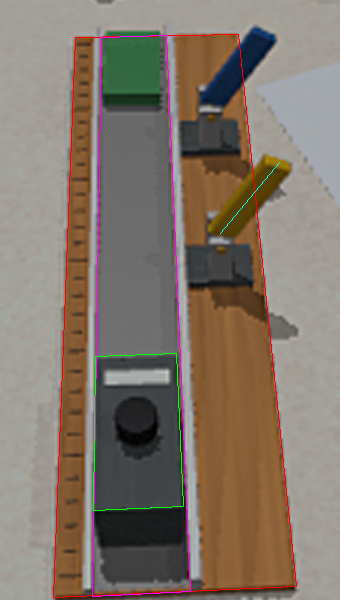

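drive_tool(
  deltas=[
    {"hand":1,"tx":-0.32,"ty":0.76},
    {"hand":1,"tx":-0.32,"ty":0.76},
    {"hand":1,"tx":-0.32,"ty":0.76},
    {"hand":1,"tx":-0.32,"ty":0.76},
    {"hand":1,"tx":-0.32,"ty":0.76},
    {"hand":1,"tx":-0.32,"ty":0.76},
    {"hand":1,"tx":-0.32,"ty":0.76},
    {"hand":1,"tx":-0.32,"ty":0.76},
    {"hand":1,"tx":-0.32,"ty":0.76},
    {"hand":1,"tx":-0.32,"ty":0.76},
    {"hand":1,"tx":-0.32,"ty":0.76},
    {"hand":1,"tx":-0.32,"ty":0.76},
    {"hand":1,"tx":-0.32,"ty":0.76},
    {"hand":1,"tx":-0.32,"ty":0.76},
    {"hand":1,"tx":-0.32,"ty":0.76},
    {"hand":1,"tx":-0.32,"ty":0.76},
    {"hand":1,"tx":-0.32,"ty":0.76},
    {"hand":1,"tx":-0.32,"ty":0.76},
    {"hand":1,"tx":-0.32,"ty":0.76},
    {"hand":1,"tx":-0.32,"ty":0.76},
  ],
)

```text
invalid input
```

drive_tool(
  deltas=[
    {"hand":1,"wz":1},
    {"hand":1,"wz":1},
    {"hand":1,"wz":1},
    {"hand":1,"wz":1},
    {"hand":1,"wz":1},
    {"hand":1,"wz":1},
    {"hand":1,"wz":1},
    {"hand":1,"wz":1},
    {"hand":1,"wz":1},
    {"hand":1,"wz":1},
    {"hand":1,"wz":1},
    {"hand":1,"wz":1},
    {"hand":1,"wz":1},
    {"hand":1,"wz":1},
    {"hand":1,"wz":1},
    {"hand":1},
  ],
)

```text
invalid input
```

```bash
cat > look.py <<'E'
import sys
from h import *
o=get_obs();m=camera_model("wrist")
np.set_printoptions(suppress=True,precision=3)
R=cv2.Rodrigues(m['rvec'])[0];print(o['time'],o['tool_pos'],o['tcp_rot'],o['contact_force'],o['grip_width'],"cam",-R.T@m['tvec'])
t=sys.argv[1]
for n in sys.argv[2:]:
    im=capture(n)[:,:,::-1]
    cv2.imwrite(f"pics/{t}_{n}.png",cv2.resize(im,None,fx=1.5,fy=1.5,interpolation=2))
E
python3 look.py d wrist scene
```

```text
0.15 [220.951 475.905 219.313] [-3.141  0.001  1.136] [ 0.1   -0.785 -0.216] 91.72761526793019 cam [152.021 509.069 383.49 ]
```

View pics/d_wrist.png

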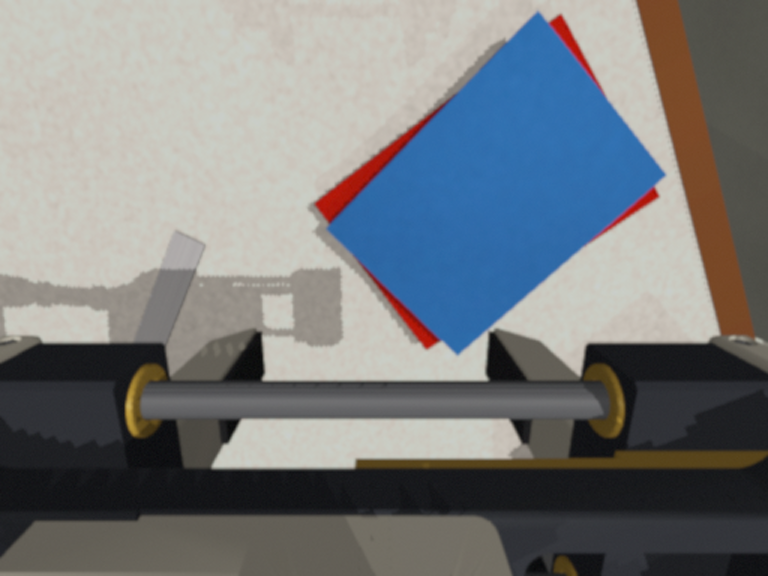

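View pics/d_scene.png

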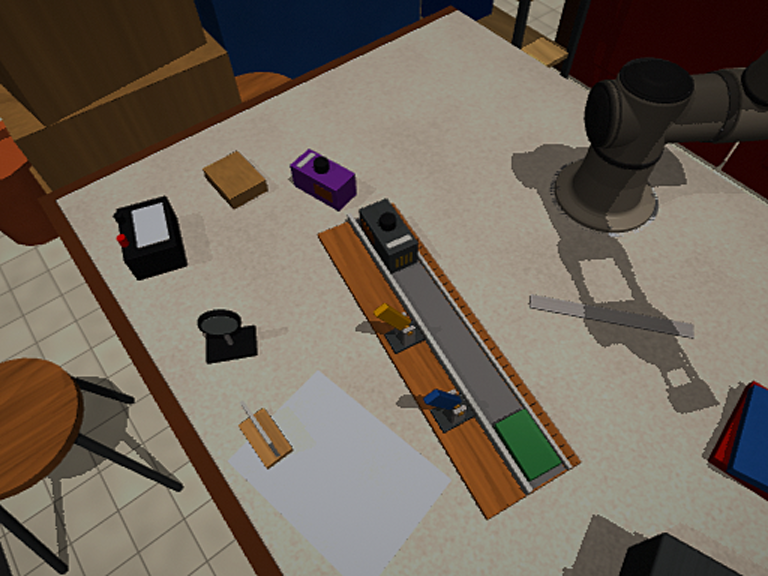

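The calls were refused, so the arm hasn't moved. Each row probably needs all seven fields, so I'll try one complete row.

drive_tool(
  deltas=[
    {"hand":1,"tx":-0.32,"ty":0.76,"tz":0,"wx":0,"wy":0,"wz":0},
  ],
)

```text
time: 0.33
tool_pos: [241.1, 454.1, 219.6]
tcp_rot: [-3.14, -0.001, 1.14]
contact_force: [0.3, -0.4, -0.9]
grip_width: 88.7
```

drive_tool(
  deltas=[
    {"hand":1,"tx":-0.32,"ty":0.76,"tz":0,"wx":0,"wy":0,"wz":0},
    {"hand":1,"tx":-0.32,"ty":0.76,"tz":0,"wx":0,"wy":0,"wz":0},
    {"hand":1,"tx":-0.32,"ty":0.76,"tz":0,"wx":0,"wy":0,"wz":0},
    {"hand":1,"tx":-0.32,"ty":0.76,"tz":0,"wx":0,"wy":0,"wz":0},
    {"hand":1,"tx":-0.32,"ty":0.76,"tz":0,"wx":0,"wy":0,"wz":0},
    {"hand":1,"tx":-0.32,"ty":0.76,"tz":0,"wx":0,"wy":0,"wz":0},
    {"hand":1,"tx":-0.32,"ty":0.76,"tz":0,"wx":0,"wy":0,"wz":0},
    {"hand":1,"tx":-0.32,"ty":0.76,"tz":0,"wx":0,"wy":0,"wz":0},
    {"hand":1,"tx":-0.32,"ty":0.76,"tz":0,"wx":0,"wy":0,"wz":0},
    {"hand":1,"tx":-0.32,"ty":0.76,"tz":0,"wx":0,"wy":0,"wz":0},
    {"hand":1,"tx":-0.32,"ty":0.76,"tz":0,"wx":0,"wy":0,"wz":0},
    {"hand":1,"tx":-0.32,"ty":0.76,"tz":0,"wx":0,"wy":0,"wz":0},
    {"hand":1,"tx":-0.32,"ty":0.76,"tz":0,"wx":0,"wy":0,"wz":0},
    {"hand":1,"tx":-0.32,"ty":0.76,"tz":0,"wx":0,"wy":0,"wz":0},
    {"hand":1,"tx":-0.32,"ty":0.76,"tz":0,"wx":0,"wy":0,"wz":0},
    {"hand":1,"tx":-0.32,"ty":0.76,"tz":0,"wx":0,"wy":0,"wz":0},
    {"hand":1,"tx":-0.32,"ty":0.76,"tz":0,"wx":0,"wy":0,"wz":0},
    {"hand":1,"tx":-0.32,"ty":0.76,"tz":0,"wx":0,"wy":0,"wz":0},
    {"hand":1,"tx":-0.32,"ty":0.76,"tz":0,"wx":0,"wy":0,"wz":0},
  ],
)

```text
time: 1.92
tool_pos: [665.5, -13.5, 219.6]
tcp_rot: [-3.141, -0.0, 1.136]
contact_force: [0.4, 1.2, 0.1]
grip_width: 0.4
```

drive_tool(
  deltas=[
    {"hand":1,"tx":0,"ty":0,"tz":0,"wx":0,"wy":0,"wz":1},
    {"hand":1,"tx":0,"ty":0,"tz":0,"wx":0,"wy":0,"wz":1},
    {"hand":1,"tx":0,"ty":0,"tz":0,"wx":0,"wy":0,"wz":1},
    {"hand":1,"tx":0,"ty":0,"tz":0,"wx":0,"wy":0,"wz":1},
    {"hand":1,"tx":0,"ty":0,"tz":0,"wx":0,"wy":0,"wz":1},
    {"hand":1,"tx":0,"ty":0,"tz":0,"wx":0,"wy":0,"wz":1},
    {"hand":1,"tx":0,"ty":0,"tz":0,"wx":0,"wy":0,"wz":1},
    {"hand":1,"tx":0,"ty":0,"tz":0,"wx":0,"wy":0,"wz":1},
    {"hand":1,"tx":0,"ty":0,"tz":0,"wx":0,"wy":0,"wz":1},
    {"hand":1,"tx":0,"ty":0,"tz":0,"wx":0,"wy":0,"wz":1},
    {"hand":1,"tx":0,"ty":0,"tz":0,"wx":0,"wy":0,"wz":1},
    {"hand":1,"tx":0,"ty":0,"tz":0,"wx":0,"wy":0,"wz":1},
    {"hand":1,"tx":0,"ty":0,"tz":0,"wx":0,"wy":0,"wz":1},
    {"hand":1,"tx":0,"ty":0,"tz":0,"wx":0,"wy":0,"wz":1},
    {"hand":1,"tx":0,"ty":0,"tz":0,"wx":0,"wy":0,"wz":1},
    {"hand":1,"tx":0,"ty":0,"tz":0,"wx":0,"wy":0,"wz":0},
  ],
)

```text
time: 3.25
tool_pos: [664.6, -12.1, 219.5]
tcp_rot: [-3.142, 0.001, -0.176]
contact_force: [0.2, 0.1, 0.2]
grip_width: 0.2
```

```bash
python3 look.py e wrist scene
```

```text
3.25 [664.646 -12.082 219.506] [-3.142  0.001 -0.176] [0.176 0.135 0.202] 0.20881623890404477 cam [677.133  63.282 383.679]
```

View pics/e_wrist.png

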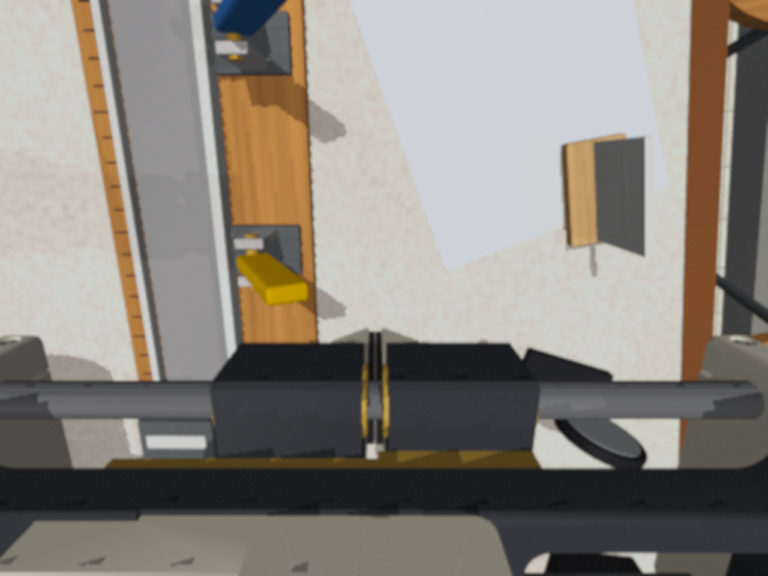

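View pics/e_scene.png

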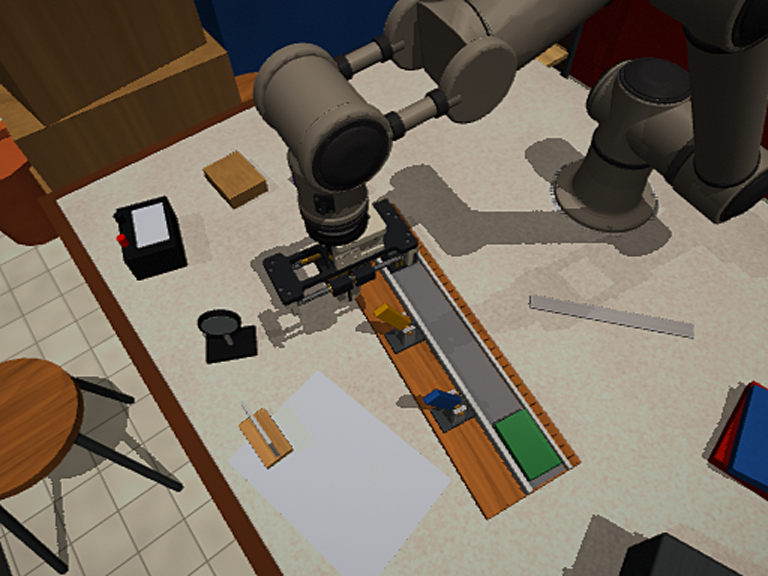

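```bash
python3 - <<'E'
from h import *
p=np.load("bench.npy");m=camera_model("wrist")
im=cv2.imread("pics/e_wrist.png")
im=im[150:420,120:420]
im=cv2.resize(im,None,fx=2,fy=2,interpolation=2)
def line(A,c):
    u=((proj("w",b2w(p,A),m)*1.5-[120,150])*2+.5).astype(int)
    cv2.polylines(im,[u.reshape(-1,1,2)],True,c,1)
line([(36,-315,12),(36,315,12)],(255,0,255))
line([(115,-315,12),(115,315,12)],(0,0,255))
a=.48-.0
d=np.array([np.sin(a),0,np.cos(a)]);n=np.array([np.cos(a),0,-np.sin(a)])
H=np.array([75,-13,62]);T=H+100*d
line([T+13*n+[0,6,0],T+13*n-[0,6,0],T-13*n-[0,6,0],T-13*n+[0,6,0]],(0,255,0))
line([H,T],(255,255,0))
cv2.imwrite("pics/f.png",im)
E
```

```text
(no output)
```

View pics/f.png

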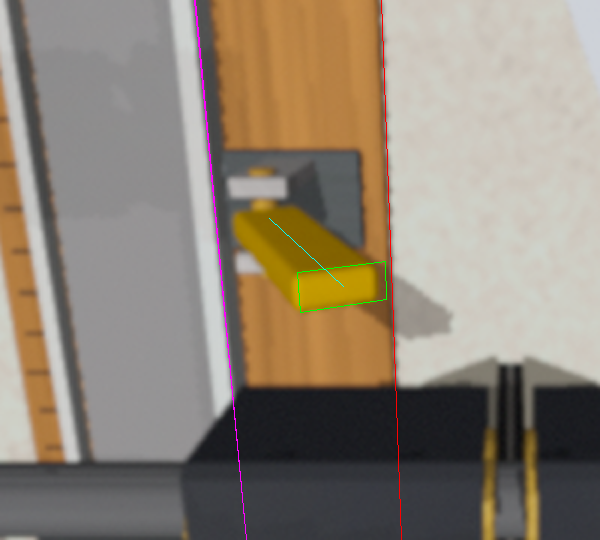

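drive_tool(
  deltas=[
    {"hand":1,"tx":0,"ty":-0.08,"tz":0.97,"wx":0,"wy":0,"wz":0},
    {"hand":1,"tx":0,"ty":0,"tz":0.97,"wx":0,"wy":0,"wz":0},
    {"hand":1,"tx":-0.4,"ty":0,"tz":0,"wx":0,"wy":0,"wz":0},
    {"hand":1,"tx":-0.4,"ty":0,"tz":0,"wx":0,"wy":0,"wz":0},
    {"hand":1,"tx":-0.4,"ty":0,"tz":0,"wx":0,"wy":0,"wz":0},
    {"hand":1,"tx":-0.4,"ty":0,"tz":0,"wx":0,"wy":0,"wz":0},
    {"hand":1,"tx":-0.3,"ty":0,"tz":0,"wx":0,"wy":0,"wz":0},
    {"hand":1,"tx":0,"ty":0,"tz":0,"wx":0,"wy":0,"wz":0},
  ],
)

```text
time: 4.02
tool_pos: [597.3, 2.9, 151.6]
tcp_rot: [-3.141, -0.025, -0.17]
contact_force: [6.6, -2.5, 31.8]
grip_width: 0.6
```

```bash
python3 look.py g wrist scene
```

```text
4.0167 [597.341   2.898 151.563] [-3.141 -0.025 -0.17 ] [ 6.639 -2.472 31.831] 0.6489605616768785 cam [605.295  79.012 315.688]
```

View pics/g_wrist.png

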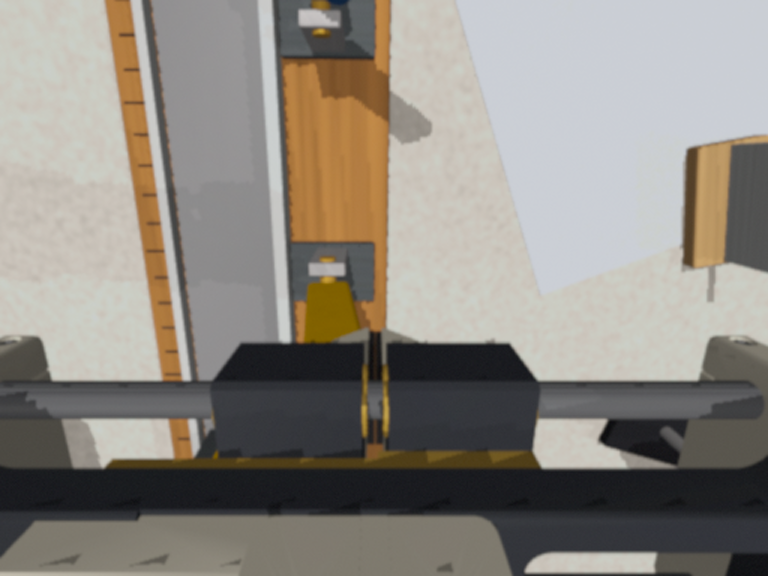

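View pics/g_scene.png

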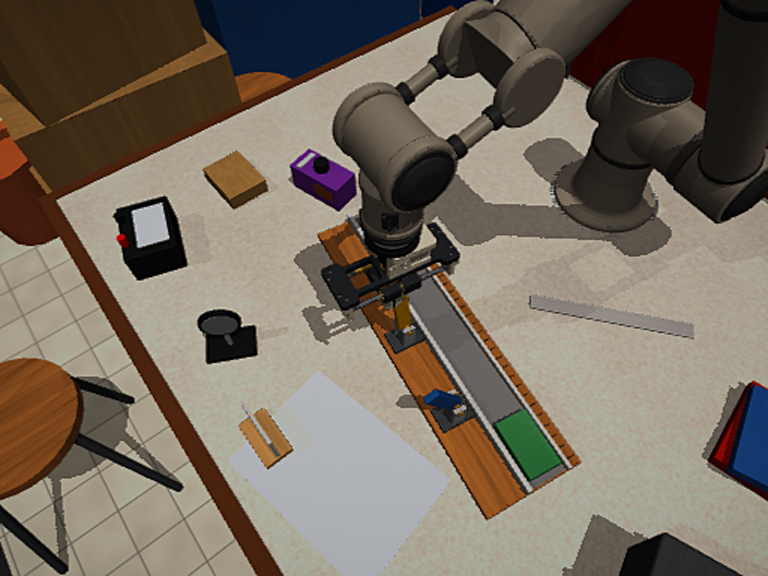

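Vertical force reads 32 N: the upright flag is catching on the finger knuckles. I'll lift.

drive_tool(
  deltas=[
    {"hand":1,"tx":0,"ty":0,"tz":-0.4,"wx":0,"wy":0,"wz":0},
    {"hand":1,"tx":0,"ty":0,"tz":-0.15,"wx":0,"wy":0,"wz":0},
  ],
)

```text
time: 4.28
tool_pos: [591.5, 4.0, 167.0]
tcp_rot: [-3.141, -0.004, -0.171]
contact_force: [0.6, 0.3, 1.1]
grip_width: 0.7
```

```bash
python3 look.py g2 wrist side; python3 - <<'E'
import cv2
a=cv2.imread("pics/g2_wrist.png");cv2.imwrite("pics/g2c.png",cv2.resize(a[220:440,200:560],None,fx=2,fy=2))
E
```

```text
4.2833 [591.543   3.959 166.994] [-3.141 -0.004 -0.171] [0.621 0.301 1.051] 0.7430330788249297 cam [602.818  79.502 331.188]
```

View pics/g2c.png

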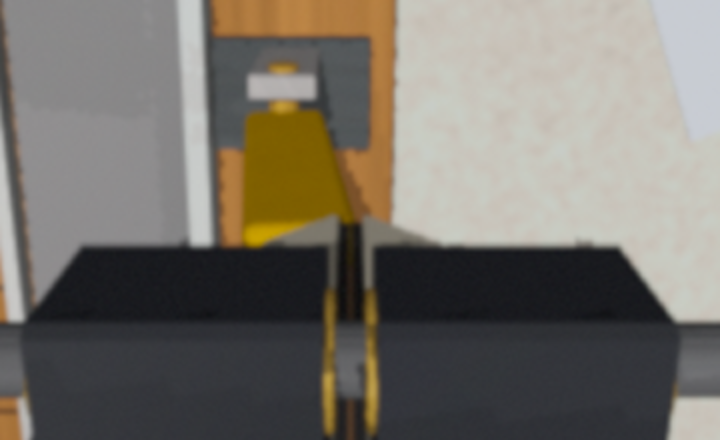

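View pics/g2_side.png

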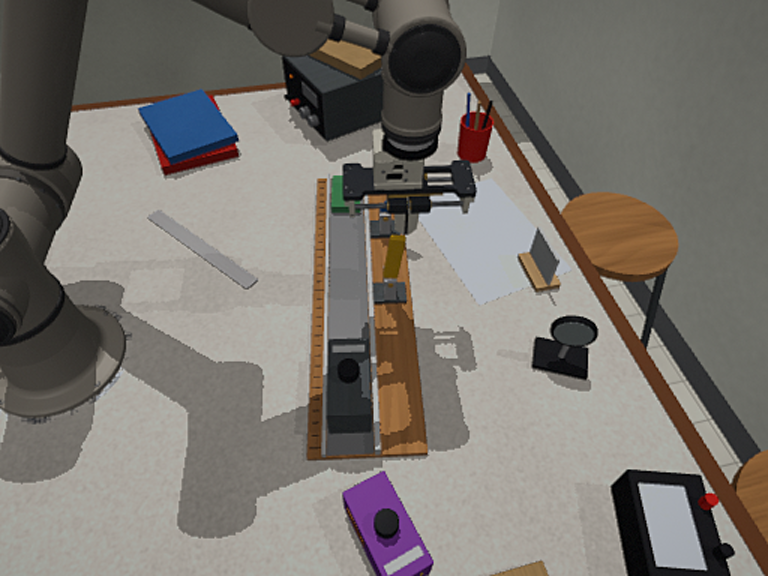

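drive_tool(
  deltas=[
    {"hand":1,"tx":-0.36,"ty":0,"tz":0.04,"wx":0,"wy":0,"wz":0},
    {"hand":1,"tx":-0.36,"ty":0,"tz":0.04,"wx":0,"wy":0,"wz":0},
    {"hand":1,"tx":-0.3,"ty":0,"tz":0.13,"wx":0,"wy":0,"wz":0},
    {"hand":1,"tx":-0.3,"ty":0,"tz":0.13,"wx":0,"wy":0,"wz":0},
  ],
)

```text
time: 4.72
tool_pos: [536.9, 13.5, 148.9]
tcp_rot: [3.142, 0.003, -0.172]
contact_force: [-0.3, 0.4, -0.1]
grip_width: 0.6
```

drive_tool(
  deltas=[
    {"hand":1,"tx":-0.25,"ty":0,"tz":0.2,"wx":0,"wy":0,"wz":0},
    {"hand":1,"tx":-0.24,"ty":0,"tz":0.2,"wx":0,"wy":0,"wz":0},
  ],
)

```text
time: 4.88
tool_pos: [517.6, 16.9, 132.9]
tcp_rot: [3.142, 0.003, -0.172]
contact_force: [0.3, 0.2, -0.2]
grip_width: 0.5
```

```bash
python3 look.py g3 wrist scene; python3 - <<'E'
import cv2
a=cv2.imread("pics/g3_wrist.png");cv2.imwrite("pics/g3c.png",cv2.resize(a[220:440,200:560],None,fx=2,fy=2))
E
```

```text
4.8833 [517.582  16.875 132.917] [ 3.142  0.003 -0.172] [ 0.26   0.241 -0.175] 0.5325198466997835 cam [530.095  92.256 297.06 ]
```

View pics/g3c.png

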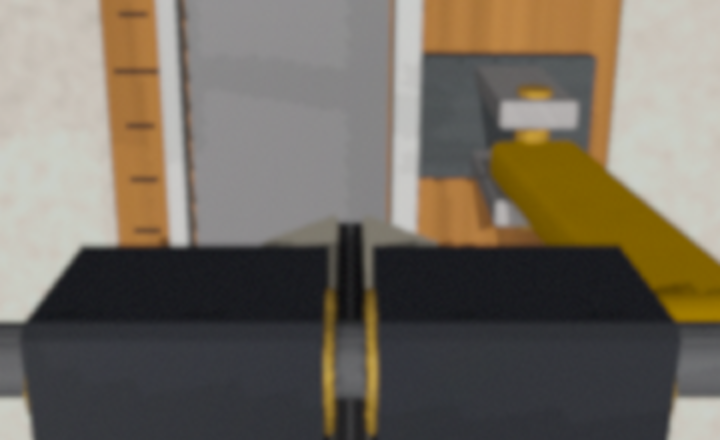

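View pics/g3_scene.png

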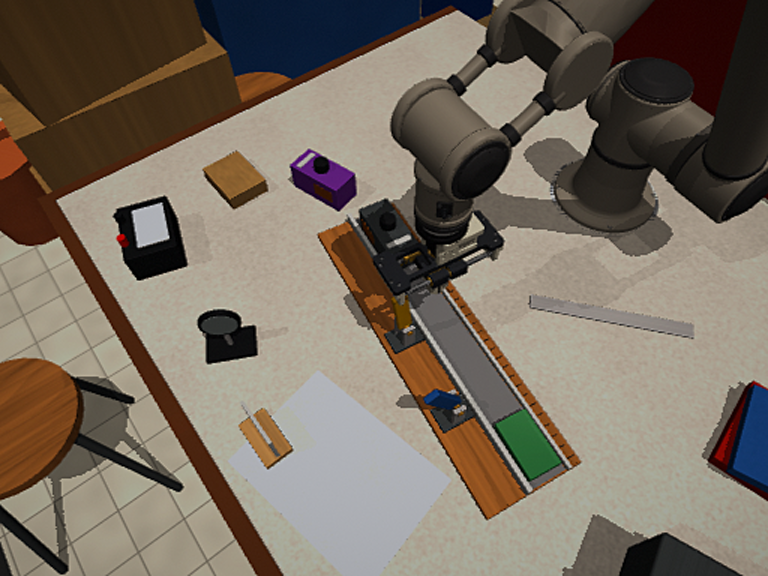

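```bash
python3 - <<'E'
from h import *
p=np.load("bench.npy");m=camera_model("wrist")
cv2.imwrite("pics/i_side.png",capture("side")[:,:,::-1])
def draw(im,nm,m,off,k,phis):
    for phi,col in phis:
        d=np.array([-np.sin(phi),0,np.cos(phi)]);n=np.array([np.cos(phi),0,np.sin(phi)])
        H=np.array([75,-13,62]);T=H+100*d
        for A in ([T+13*n+[0,6,0],T+13*n-[0,6,0],T-13*n-[0,6,0],T-13*n+[0,6,0]],[H,T]):
            u=((proj(nm,b2w(p,A),m)-off)*k+k/2).astype(int)
            cv2.polylines(im,[u.reshape(-1,1,2)],True,col,1)
ph=[(0,(0,255,0)),(-.2,(255,255,0)),(.2,(0,0,255))]
ims=[]
for f,nm,mm,(x0,y0,w,h) in (("pics/g3_scene.png","scene",M["scene"],(235,180,60,60)),("pics/i_side.png","side",M["side"],(240,140,60,70)),("pics/g3_wrist.png","w",m,(150,150,230,80))):
    im=cv2.imread(f)
    if "i_side" not in f: im=cv2.resize(im,(512,384),interpolation=cv2.INTER_AREA)
    k=5 if nm!="w" else 3
    c=cv2.resize(im[y0:y0+h,x0:x0+w],None,fx=k,fy=k,interpolation=2)
    draw(c,nm,mm,np.array([x0,y0]),k,ph); ims.append(c)
H=np.zeros((600,700,3),np.uint8)
H[:300,:300]=ims[0];H[:350,300:600]=ims[1];H[355:595,:690]=ims[2]
cv2.imwrite("pics/i.png",H)
E
```

```text
(no output)
```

View pics/i.png

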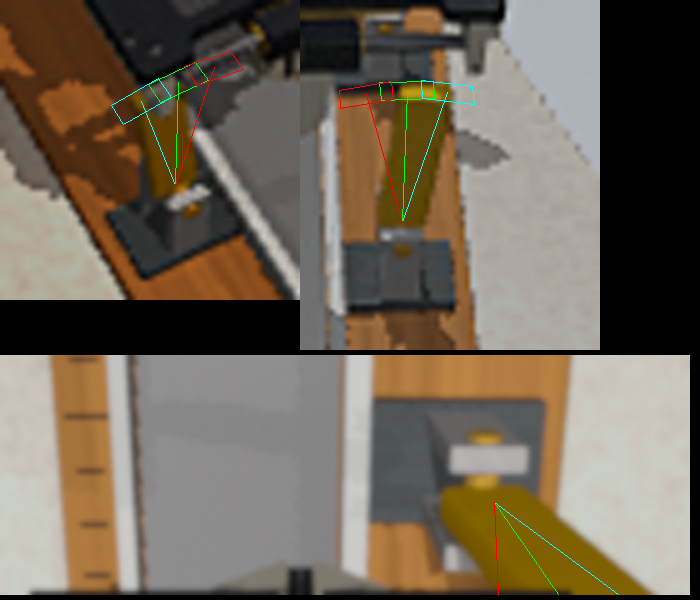

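```bash
python3 - <<'E'
from h import *
H=np.zeros((600,800,3),np.uint8)
def do(f,nm,tcp,c0,slot,sz=(400,300),k=5):
    im=cv2.imread(f); 
    if im.shape[0]>400: im=cv2.resize(im,(512,384),interpolation=cv2.INTER_AREA)
    t=np.array(tcp); P=np.array([t-[0,0,14],t,t+[0,0,52]])
    u=proj(nm,P); c=u[1]
    w,h=sz[0]//k,sz[1]//k; x0,y0=int(c[0]-w/2),int(c[1]-h/2)
    C=cv2.resize(im[y0:y0+h,x0:x0+w],None,fx=k,fy=k,interpolation=2)
    for q,col in zip(u,((0,0,255),(0,255,0),(255,0,255))):
        cv2.circle(C,tuple(((q-[x0,y0])*k+k/2).astype(int)),3,col,-1)
    y,x=slot; H[y:y+C.shape[0],x:x+C.shape[1]]=C
do("pics/g_scene.png","scene",[597.3,2.9,151.6],0,(0,0))
do("pics/g2_side.png","side",[591.5,4,167],0,(0,400))
do("pics/g3_scene.png","scene",[517.6,16.9,132.9],0,(300,0))
do("pics/i_side.png","side",[517.6,16.9,132.9],0,(300,400))
cv2.imwrite("pics/j.png",H)
E
```

```text
(no output)
```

View pics/j.png

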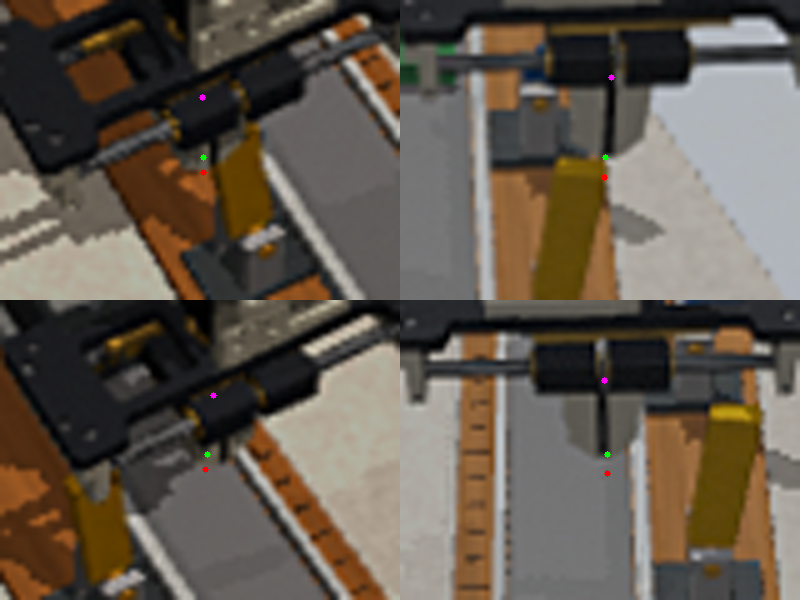

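```bash
python3 - <<'E'
from h import *
o=get_obs();print(o['time'],o['tool_pos'],o['dq'].round(3))
H=np.zeros((600,800,3),np.uint8)
for i,nm in enumerate(("scene","side")):
    im=capture(nm)[:,:,::-1]; cv2.imwrite(f"pics/k_{nm}.png",im)
    u=proj(nm,o['tool_pos'])[0]; x0,y0=int(u[0]-25),int(u[1]-45); print(nm,x0,y0,u)
    H[:,i*400:i*400+400]=cv2.resize(im[y0:y0+75,x0:x0+50],None,fx=8,fy=8,interpolation=cv2.INTER_CUBIC)
cv2.imwrite("pics/k.png",H); print(get_obs()['tool_pos'])
E
```

```text
5.0333 [517.90349058  16.80962228 133.24923253] [-0.002 -0.002 -0.052 -0.002  0.005  0.005]
scene 263 148 [288.80504203 193.44002302]
side 214 121 [239.0473762  166.33891657]
[519.60826606  16.51420295 134.41292156]
```

View pics/k.png

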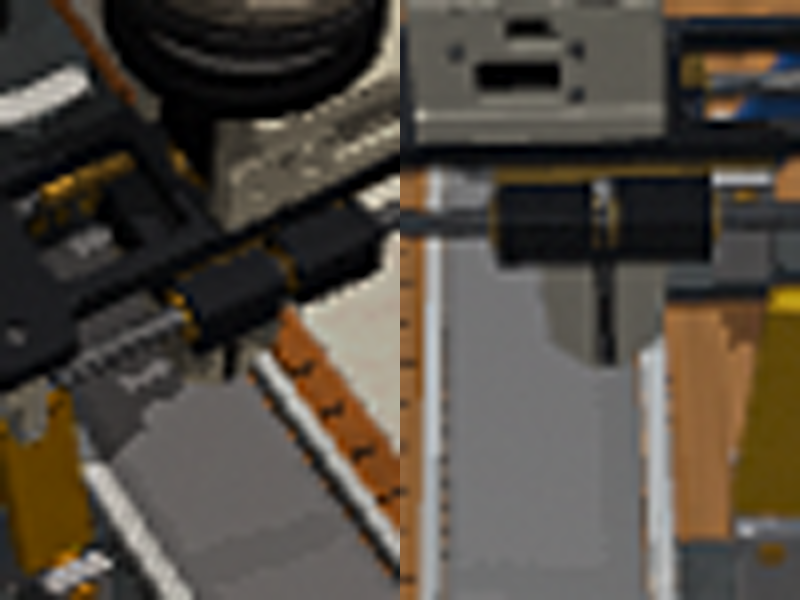

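```bash
python3 - <<'E'
from h import *
q={"scene":(291.5,195),"side":(239.7,166.4)}
r=least_squares(lambda P:np.concatenate([proj(n,P)[0]-q[n] for n in q]),[518,17,120.])
print(r.x,r.fun)
p=np.load("bench.npy")
for n in q: 
    d=np.array([518,17,120.]); print(n,proj(n,d)[0])
E
```

```text
[517.2305269   21.77381711 129.43851091] [-1.27062793  0.43374969 -1.28045862 -0.41387331]
scene [288.53457029 196.36754731]
side [239.17521239 169.86509646]
```

Triangulation puts the visible tips only about 4 to 10 mm below the TCP. The fingers' outer sides are bevelled, so they wedged up and over the flag, which now stands near upright at φ≈-0.12. I'll go back to the +x side and push with the tool tilted so the tip leads.

drive_tool(
  deltas=[
    {"hand":1,"tx":0,"ty":0,"tz":-0.85,"wx":0,"wy":0,"wz":0},
    {"hand":1,"tx":0,"ty":0,"tz":-0.85,"wx":0,"wy":0,"wz":0},
    {"hand":1,"tx":0.95,"ty":0,"tz":0,"wx":0,"wy":0,"wz":0},
    {"hand":1,"tx":0.95,"ty":0,"tz":0,"wx":0,"wy":0,"wz":0},
    {"hand":1,"tx":0.95,"ty":0,"tz":0,"wx":0,"wy":0,"wz":0},
    {"hand":1,"tx":0.1,"ty":0,"tz":0.7,"wx":0,"wy":0,"wz":0},
    {"hand":1,"tx":0,"ty":0,"tz":0.7,"wx":0,"wy":0,"wz":0},
    {"hand":1,"tx":0,"ty":0,"tz":0,"wx":0,"wy":-1,"wz":0},
    {"hand":1,"tx":0,"ty":0,"tz":0,"wx":0,"wy":-1,"wz":0},
    {"hand":1,"tx":0,"ty":0,"tz":0,"wx":0,"wy":-1,"wz":0},
    {"hand":1,"tx":0,"ty":0,"tz":0,"wx":0,"wy":-1,"wz":0},
    {"hand":1,"tx":0,"ty":0,"tz":0,"wx":0,"wy":-1,"wz":0},
    {"hand":1,"tx":0,"ty":0,"tz":0,"wx":0,"wy":-1,"wz":0},
    {"hand":1,"tx":0,"ty":0,"tz":0,"wx":0,"wy":0,"wz":0},
  ],
)

```text
time: 6.3
tool_pos: [635.7, -4.4, 141.1]
tcp_rot: [3.141, 0.533, -0.174]
contact_force: [1.5, -0.8, -1.5]
grip_width: 0.0
```

```bash
cat > st.py <<'E'
from h import *
import sys
np.set_printoptions(suppress=True,precision=3)
p=np.load("bench.npy")
def w2b(P):
    c,s=np.cos(p[2]),np.sin(p[2]);d=np.array(P[:2])-p[:2]
    return np.array([c*d[0]+s*d[1],-s*d[0]+c*d[1],P[2]])
o=get_obs()
print(o['time'],"bench",w2b(o['tool_pos']),o['tcp_rot'],"F",o['contact_force'],o['joint_positions'])
t=sys.argv[1];k=5;H=np.zeros((400,800,3),np.uint8)
for i,nm in enumerate(("scene","side")):
    im=capture(nm)[:,:,::-1];cv2.imwrite(f"pics/{t}_{nm}.png",im)
    u=proj(nm,b2w(p,[60,-13,110]))[0] if len(sys.argv)<4 else proj(nm,b2w(p,[float(v) for v in sys.argv[2:5]]))[0]
    x0,y0=int(u[0]-40),int(u[1]-40)
    C=cv2.resize(im[y0:y0+80,x0:x0+80],None,fx=k,fy=k,interpolation=2)
    q=proj(nm,o['tool_pos'])[0]; cv2.circle(C,tuple(((q-[x0,y0])*k+k/2).astype(int)),3,(0,255,0),-1)
    H[:C.shape[0],i*400:i*400+C.shape[1]]=C
cv2.imwrite(f"pics/{t}.png",H)
E
python3 st.py l
```

```text
6.3 bench [141.059 -13.315 141.096] [ 3.141  0.533 -0.174] F [ 1.462 -0.76  -1.465] [-0.137  0.985  0.679  0.02   2.01   0.04 ]
```

View pics/l.png

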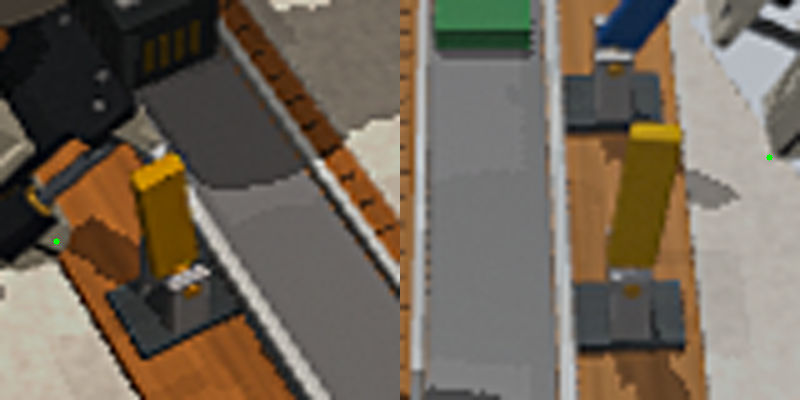

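drive_tool(
  deltas=[
    {"hand":1,"tx":-0.37,"ty":0,"tz":0.18,"wx":0,"wy":0,"wz":0},
    {"hand":1,"tx":-0.37,"ty":0,"tz":0.18,"wx":0,"wy":0,"wz":0},
    {"hand":1,"tx":-0.37,"ty":0,"tz":0.18,"wx":0,"wy":0,"wz":0},
    {"hand":1,"tx":-0.37,"ty":0,"tz":0.18,"wx":0,"wy":0,"wz":0},
    {"hand":1,"tx":0,"ty":0,"tz":0,"wx":0,"wy":0,"wz":0},
  ],
)

```text
time: 6.82
tool_pos: [568.7, 8.3, 154.3]
tcp_rot: [-3.141, 0.519, -0.172]
contact_force: [-0.8, 0.5, -0.6]
grip_width: 0.3
```

```bash
python3 st.py l2
```

```text
6.8167 bench [ 72.869 -12.546 154.31 ] [-3.141  0.519 -0.172] F [-0.811  0.464 -0.622] [-0.132  0.809  1.003  0.021  1.848  0.041]
```

View pics/l2.png

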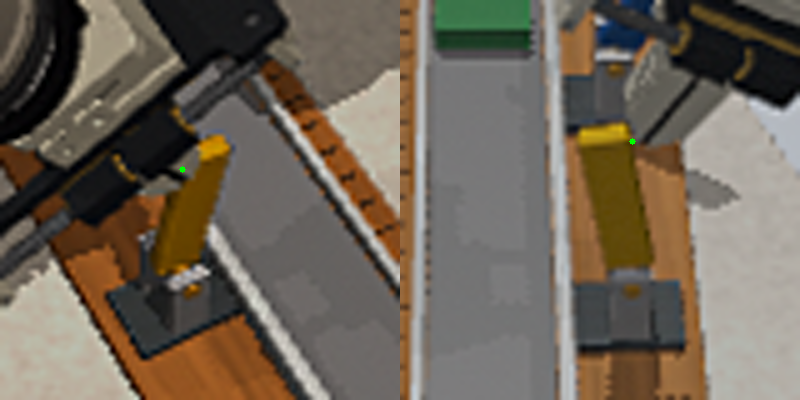

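drive_tool(
  deltas=[
    {"hand":1,"tx":-0.15,"ty":0,"tz":0.37,"wx":0,"wy":1,"wz":0},
    {"hand":1,"tx":-0.15,"ty":0,"tz":0.37,"wx":0,"wy":1,"wz":0},
    {"hand":1,"tx":-0.25,"ty":0,"tz":0.3,"wx":0,"wy":1,"wz":0},
    {"hand":1,"tx":-0.25,"ty":0,"tz":0.3,"wx":0,"wy":1,"wz":0},
    {"hand":1,"tx":0,"ty":0,"tz":0,"wx":0,"wy":0,"wz":0},
  ],
)

```text
time: 7.33
tool_pos: [513.8, 17.7, 112.1]
tcp_rot: [3.141, 0.18, -0.172]
contact_force: [0.4, 0.3, -0.7]
grip_width: 0.1
```

```bash
python3 st.py l3
```

```text
7.3333 bench [ 17.115 -12.97  112.13 ] [ 3.141  0.18  -0.172] F [ 0.43   0.341 -0.691] [-0.12   0.535  1.549  0.009  1.238  0.048]
```

View pics/l3.png

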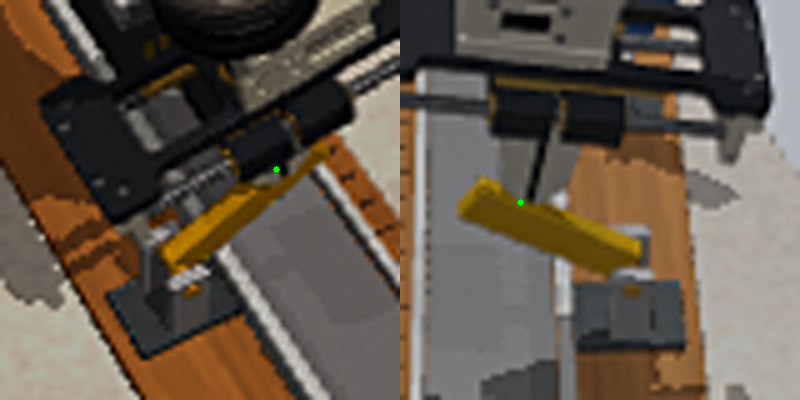

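drive_tool(
  deltas=[
    {"hand":1,"tx":-0.08,"ty":0,"tz":0.25,"wx":0,"wy":1,"wz":0},
    {"hand":1,"tx":-0.08,"ty":0,"tz":0.25,"wx":0,"wy":1,"wz":0},
    {"hand":1,"tx":0,"ty":0,"tz":0,"wx":0,"wy":0,"wz":0},
  ],
)

```text
time: 7.68
tool_pos: [509.9, 18.2, 93.6]
tcp_rot: [3.141, 0.002, -0.173]
contact_force: [-0.8, 0.7, 0.5]
grip_width: 0.7
```

drive_tool(
  deltas=[
    {"hand":1,"tx":0,"ty":0,"tz":0.1,"wx":0,"wy":0,"wz":0},
    {"hand":1,"tx":0,"ty":0,"tz":0,"wx":0,"wy":0,"wz":0},
  ],
)

```text
time: 7.85
tool_pos: [514.8, 17.3, 91.4]
tcp_rot: [-3.141, -0.001, -0.173]
contact_force: [0.3, -0.5, -0.0]
grip_width: 0.7
```

drive_tool(
  deltas=[
    {"hand":1,"tx":0,"ty":0,"tz":0.1,"wx":0,"wy":0,"wz":0},
    {"hand":1,"tx":0,"ty":0,"tz":0,"wx":0,"wy":0,"wz":0},
  ],
)

```text
time: 8.02
tool_pos: [513.8, 17.4, 86.6]
tcp_rot: [-3.141, -0.0, -0.173]
contact_force: [0.4, -0.0, -0.1]
grip_width: 0.5
```

```bash
python3 st.py l4
```

```text
8.0167 bench [ 17.201 -13.208  86.608] [-3.141 -0.    -0.173] F [ 0.407 -0.017 -0.108] [-0.115  0.472  1.733  0.     0.937  0.058]
```

View pics/l4.png

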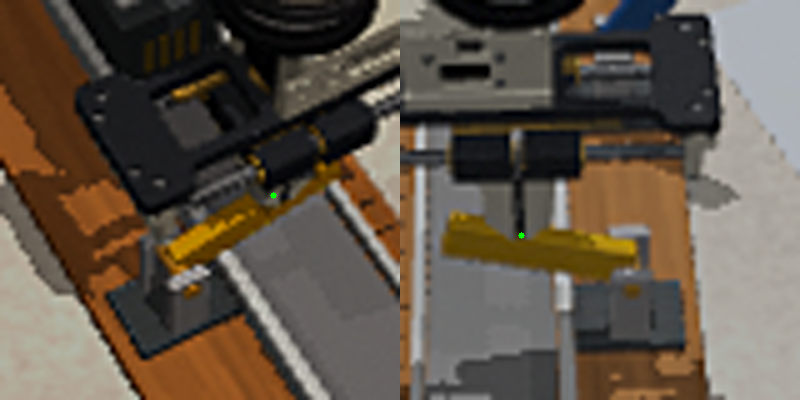

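drive_tool(
  deltas=[
    {"hand":1,"tx":0,"ty":0,"tz":0.08,"wx":0,"wy":0,"wz":0},
    {"hand":1,"tx":0,"ty":0,"tz":0,"wx":0,"wy":0,"wz":0},
  ],
)

```text
time: 8.28
tool_pos: [512.1, 17.8, 83.1]
tcp_rot: [-3.142, 0.001, -0.173]
contact_force: [-0.4, 0.0, -0.2]
grip_width: 0.6
```

drive_tool(
  deltas=[
    {"hand":1,"tx":0,"ty":0,"tz":0.08,"wx":0,"wy":0,"wz":0},
    {"hand":1,"tx":0,"ty":0,"tz":0,"wx":0,"wy":0,"wz":0},
  ],
)

```text
time: 8.45
tool_pos: [511.8, 17.9, 79.9]
tcp_rot: [-3.142, 0.001, -0.173]
contact_force: [-0.3, -0.1, 0.1]
grip_width: 0.4
```

drive_tool(
  deltas=[
    {"hand":1,"tx":0,"ty":0,"tz":0.06,"wx":0,"wy":0,"wz":0},
    {"hand":1,"tx":0,"ty":0,"tz":0,"wx":0,"wy":0,"wz":0},
  ],
)

```text
time: 8.62
tool_pos: [511.8, 17.9, 77.6]
tcp_rot: [-3.142, 0.001, -0.173]
contact_force: [-0.7, 0.6, -0.8]
grip_width: 0.3
```

```bash
python3 st.py l5
```

```text
8.6167 bench [ 15.144 -13.116  77.584] [-3.142  0.001 -0.173] F [-0.699  0.614 -0.755] [-0.115  0.482  1.747  0.     0.913  0.058]
```

View pics/l5.png

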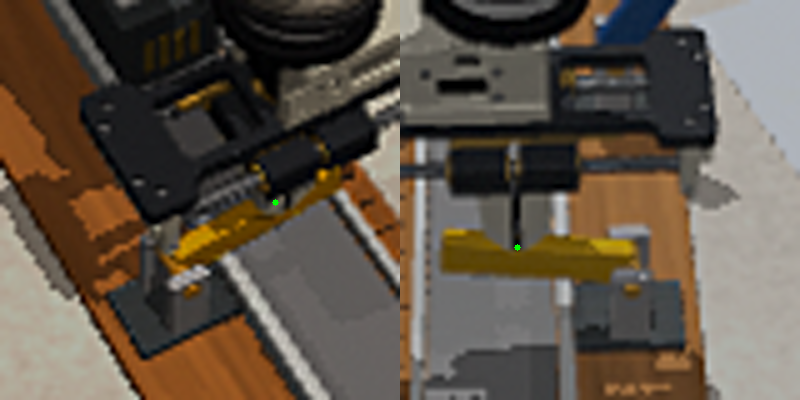

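```bash
cat > ov.py <<'E'
from h import *
import sys
p=np.load("bench.npy");t=sys.argv[1];k=7
H=np.zeros((560,800,3),np.uint8)
for i,nm in enumerate(("scene","side")):
    im=cv2.imread(f"pics/{t}_{nm}.png")
    u=proj(nm,b2w(p,[20,-13,80]))[0];x0,y0=int(u[0]-28),int(u[1]-40)
    C=cv2.resize(im[y0:y0+80,x0:x0+57],None,fx=k,fy=k,interpolation=2)
    for phi,col in((1.57,(0,255,0)),(1.4,(255,255,0))):
        d=np.array([-np.sin(phi),0,np.cos(phi)]);n=np.array([np.cos(phi),0,np.sin(phi)])
        Hh=np.array([75,-13,62]);T=Hh+100*d
        for A in ([T+13*n+[0,6,0],T+13*n-[0,6,0],T-13*n-[0,6,0],T-13*n+[0,6,0]],[Hh+13*n+[0,6,0],T+13*n+[0,6,0]],[Hh+13*n-[0,6,0],T+13*n-[0,6,0]]):
            q=((proj(nm,b2w(p,A))-[x0,y0])*k+k/2).astype(int)
            cv2.polylines(C,[q.reshape(-1,1,2)],True,col,1)
    H[:C.shape[0],i*400:i*400+C.shape[1]]=C[:,:400]
cv2.imwrite(f"pics/{t}_ov.png",H)
E
python3 ov.py l5
```

```text
(no output)
```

View pics/l5_ov.png

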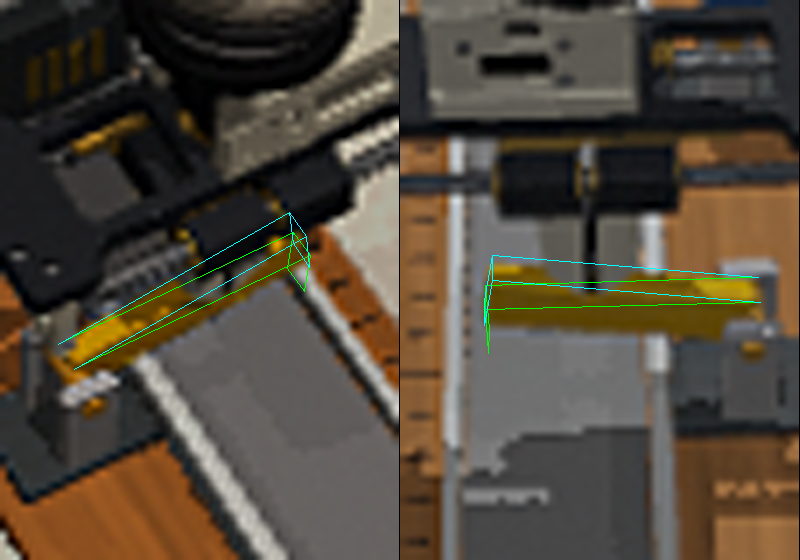

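drive_tool(
  deltas=[
    {"hand":1,"tx":0,"ty":0,"tz":0.06,"wx":0,"wy":0,"wz":0},
    {"hand":1,"tx":0,"ty":0,"tz":0,"wx":0,"wy":0,"wz":0},
  ],
)

```text
time: 8.88
tool_pos: [511.9, 17.9, 75.3]
tcp_rot: [-3.142, 0.0, -0.173]
contact_force: [-1.0, 0.0, -0.5]
grip_width: 0.5
```

drive_tool(
  deltas=[
    {"hand":1,"tx":0,"ty":0,"tz":0.06,"wx":0,"wy":0,"wz":0},
    {"hand":1,"tx":0,"ty":0,"tz":0,"wx":0,"wy":0,"wz":0},
  ],
)

```text
time: 9.05
tool_pos: [511.9, 17.8, 72.8]
tcp_rot: [-3.142, 0.0, -0.173]
contact_force: [-0.7, -0.4, -0.9]
grip_width: 0.4
```

drive_tool(
  deltas=[
    {"hand":1,"tx":0,"ty":0,"tz":0.06,"wx":0,"wy":0,"wz":0},
    {"hand":1,"tx":0,"ty":0,"tz":0,"wx":0,"wy":0,"wz":0},
  ],
)

```text
time: 9.22
tool_pos: [511.9, 17.8, 70.4]
tcp_rot: [-3.142, 0.0, -0.173]
contact_force: [-0.6, 0.4, 0.3]
grip_width: 0.4
```

```bash
python3 st.py l6;python3 ov.py l6
```

```text
9.2167 bench [ 15.222 -13.143  70.382] [-3.142  0.    -0.173] F [-0.585  0.419  0.256] [-0.115  0.493  1.754  0.     0.896  0.058]
```

View pics/l6_ov.png

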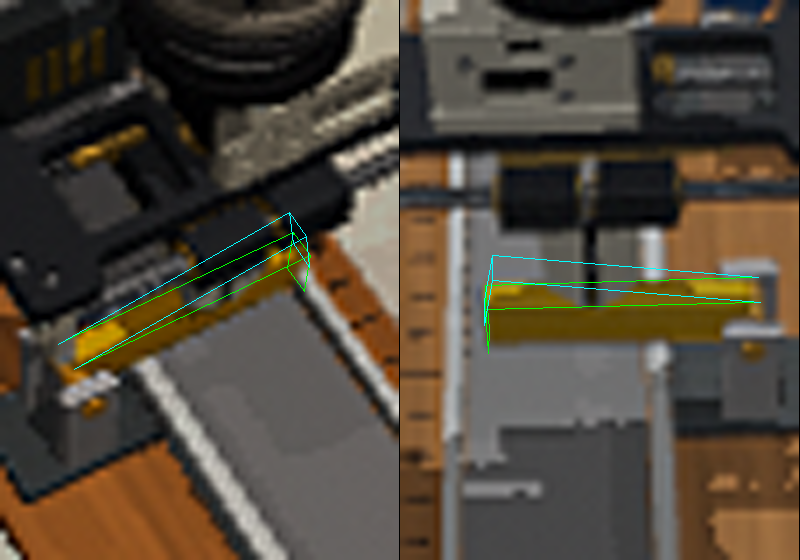

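drive_tool(
  deltas=[
    {"hand":1,"tx":0,"ty":0,"tz":0.04,"wx":0,"wy":0,"wz":0},
    {"hand":1,"tx":0,"ty":0,"tz":0,"wx":0,"wy":0,"wz":0},
  ],
)

```text
time: 9.48
tool_pos: [512.0, 17.8, 69.0]
tcp_rot: [-3.142, 0.0, -0.173]
contact_force: [-0.3, 0.5, -1.7]
grip_width: 0.8
```

drive_tool(
  deltas=[
    {"hand":1,"tx":0,"ty":0,"tz":0.04,"wx":0,"wy":0,"wz":0},
    {"hand":1,"tx":0,"ty":0,"tz":0,"wx":0,"wy":0,"wz":0},
  ],
)

```text
time: 9.65
tool_pos: [512.2, 17.8, 68.2]
tcp_rot: [-3.142, -0.001, -0.173]
contact_force: [-2.7, 0.6, 6.9]
grip_width: 0.3
```

drive_tool(
  deltas=[
    {"hand":1,"tx":0,"ty":0,"tz":0.04,"wx":0,"wy":0,"wz":0},
    {"hand":1,"tx":0,"ty":0,"tz":0,"wx":0,"wy":0,"wz":0},
  ],
)

```text
time: 9.82
tool_pos: [512.2, 17.8, 67.9]
tcp_rot: [-3.142, -0.001, -0.173]
contact_force: [-6.2, 1.3, 18.7]
grip_width: 0.8
```

Force climbed from 0 to 19 N over about 1.6 mm, so the yellow flag is hard on its end stop. Next I'll lift, and work out where the purple box is relative to the place I descend behind the ray box.

drive_tool(
  deltas=[
    {"hand":1,"tx":0,"ty":0,"tz":-0.2,"wx":0,"wy":0,"wz":0},
    {"hand":1,"tx":0,"ty":0,"tz":-1,"wx":0,"wy":0,"wz":0},
    {"hand":1,"tx":0,"ty":0,"tz":-1,"wx":0,"wy":0,"wz":0},
    {"hand":1,"tx":0,"ty":0,"tz":-0.5,"wx":0,"wy":0,"wz":0},
  ],
)

```text
time: 10.15
tool_pos: [513.6, 17.7, 178.1]
tcp_rot: [-3.141, -0.005, -0.173]
contact_force: [1.0, -0.7, -0.5]
grip_width: 0.5
```

```bash
python3 st.py l7;python3 ov.py l7; python3 - <<'E'
from h import *
p=np.load("bench.npy")
def onz(nm,u,z):
    r=least_squares(lambda P:proj(nm,[P[0],P[1],z])[0]-u,[400,-300.]);return r.x
c,s=np.cos(p[2]),np.sin(p[2])
for u in((229,326),(256,316),(287,372)):
    w=onz("side",u,65);d=w-p[:2];print(w,"bench",c*d[0]+s*d[1],-s*d[0]+c*d[1])
E
```

```text
10.15 bench [ 16.898 -12.994 178.122] [-3.141 -0.005 -0.173] F [ 1.01  -0.716 -0.471] [-0.115  0.357  1.624  0.     1.155  0.058]
[ 424.46108024 -338.62447815] bench -8.295680694586679 -379.4227988691966
[ 481.23699331 -331.09117977] bench 46.27740665562186 -362.04370146455744
[ 513.53122009 -444.41253661] bench 97.9554880224643 -467.9399851752726
```

View pics/l7_ov.png

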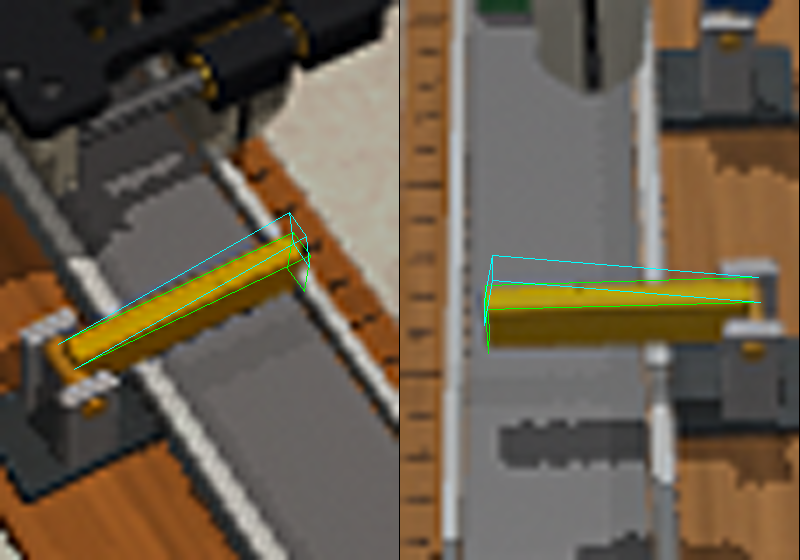

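drive_tool(
  deltas=[
    {"hand":1,"tx":-0.05,"ty":0.95,"tz":0,"wx":0,"wy":0,"wz":0},
    {"hand":1,"tx":-0.05,"ty":0.95,"tz":0,"wx":0,"wy":0,"wz":0},
    {"hand":1,"tx":-0.05,"ty":0.95,"tz":0,"wx":0,"wy":0,"wz":0},
    {"hand":1,"tx":-0.05,"ty":0.95,"tz":0,"wx":0,"wy":0,"wz":0},
    {"hand":1,"tx":-0.05,"ty":0.95,"tz":0,"wx":0,"wy":0,"wz":0},
    {"hand":1,"tx":-0.05,"ty":0.95,"tz":0,"wx":0,"wy":0,"wz":0},
    {"hand":1,"tx":-0.05,"ty":0.95,"tz":0,"wx":0,"wy":0,"wz":0},
    {"hand":1,"tx":-0.05,"ty":0.95,"tz":0,"wx":0,"wy":0,"wz":0},
    {"hand":1,"tx":0,"ty":0,"tz":0,"wx":0,"wy":0,"wz":0},
  ],
)

```text
time: 11.0
tool_pos: [442.1, -284.7, 172.6]
tcp_rot: [3.14, 0.001, -0.178]
contact_force: [0.7, 0.3, -0.4]
grip_width: 0.3
```

```bash
python3 st.py m 0 -270 90; python3 look.py m wrist
```

```text
11.0 bench [  -0.421 -323.223  172.633] [ 3.14   0.001 -0.178] F [ 0.677  0.254 -0.396] [-0.717  0.386  1.595 -0.002  1.16  -0.537]
11.1 [ 442.967 -279.638  172.561] [-3.14   0.002 -0.176] [-0.282  0.439  0.797] 0.8489230263822728 cam [ 455.638 -204.524  336.832]
```

View pics/m.png

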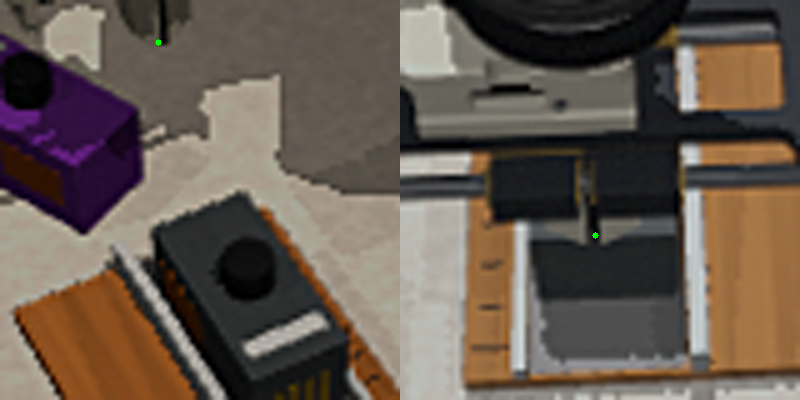

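View pics/m_wrist.png

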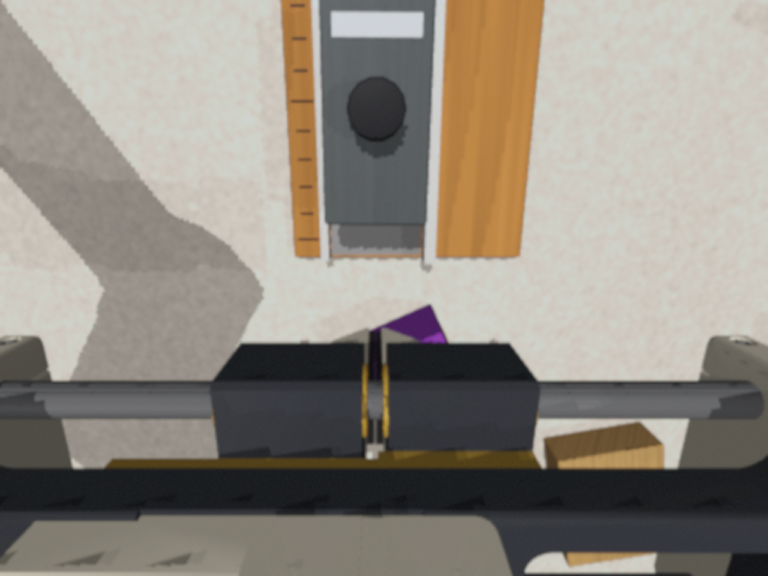

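```bash
python3 - <<'E'
from h import *
p=np.load("bench.npy");m=camera_model("wrist");c,s=np.cos(p[2]),np.sin(p[2])
def onz(u,z):
    w=least_squares(lambda P:proj("w",[P[0],P[1],z],m)[0]-u,[400,-300.]).x;d=w-p[:2];return np.round([c*d[0]+s*d[1],-s*d[0]+c*d[1]],1)
k=lambda x,y:np.array([x,y])/1.5
print("rear L,R",onz(k(325,222),77),onz(k(427,222),77))
print("cap",onz(k(377,106),99))
print("board end L,R",onz(k(296,257),12),onz(k(518,257),12))
print("purple tip",onz(k(430,306),65))
o=get_obs();d=o['tool_pos'][:2]-p[:2];print("tcp",c*d[0]+s*d[1],-s*d[0]+c*d[1],o['tool_pos'][2])
E
```

```text
rear L,R [ -32.4 -276. ] [  30.8 -275.8]
cap [  -0.5 -211.9]
board end L,R [ -64.2 -312.5] [ 111.8 -312.1]
purple tip [  36.4 -335. ]
tcp -0.2644622689939595 -316.8504825113423 172.7587410612011
```

drive_tool(
  deltas=[
    {"hand":1,"tx":0,"ty":-0.3,"tz":0,"wx":0,"wy":0,"wz":0},
    {"hand":1,"tx":0,"ty":0,"tz":0.9,"wx":0,"wy":0,"wz":0},
    {"hand":1,"tx":0,"ty":0,"tz":0.9,"wx":0,"wy":0,"wz":0},
    {"hand":1,"tx":0,"ty":0,"tz":0.8,"wx":0,"wy":0,"wz":0},
    {"hand":1,"tx":0,"ty":0,"tz":0.4,"wx":0,"wy":0,"wz":0},
    {"hand":1,"tx":0,"ty":0,"tz":0,"wx":0,"wy":0,"wz":0},
  ],
)

```text
time: 11.65
tool_pos: [444.4, -262.9, 50.4]
tcp_rot: [-3.137, 0.007, -0.17]
contact_force: [-1.0, 0.7, 0.1]
grip_width: 0.1
```

```bash
python3 st.py n 0 -270 60; python3 look.py n wrist
```

```text
11.65 bench [  -1.946 -301.345   50.433] [-3.137  0.007 -0.17 ] F [-1.016  0.687  0.114] [-0.683  0.532  1.753  0.001  0.865 -0.513]
11.75 [ 446.543 -265.362   54.154] [-3.141  0.001 -0.171] [0.374 1.307 0.842] 0.8260440121799352 cam [ 458.636 -189.992  218.351]
```

View pics/n.png

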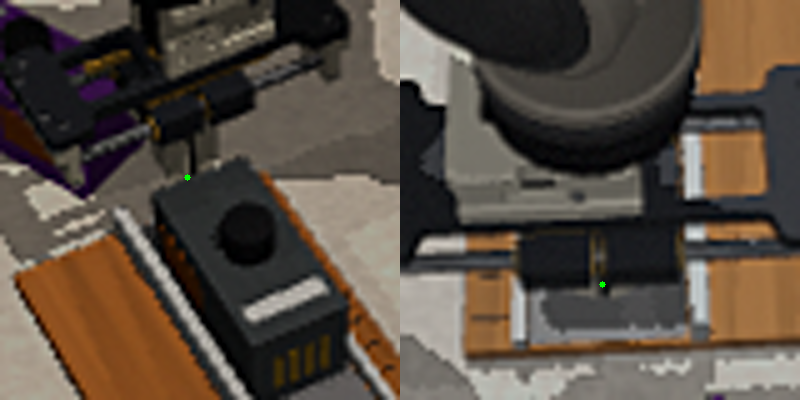

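View pics/n_wrist.png

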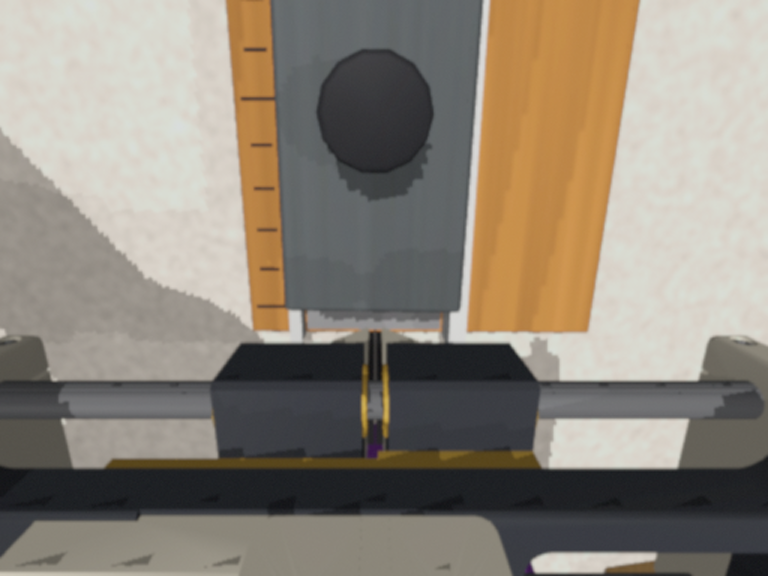

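drive_tool(
  deltas=[
    {"hand":1,"tx":0.02,"ty":0,"tz":0.22,"wx":0,"wy":0,"wz":0},
    {"hand":1,"tx":0,"ty":-0.2,"tz":0,"wx":0,"wy":0,"wz":0},
    {"hand":1,"tx":0,"ty":-0.2,"tz":0,"wx":0,"wy":0,"wz":0},
    {"hand":1,"tx":0,"ty":-0.25,"tz":0,"wx":0,"wy":0,"wz":0},
    {"hand":1,"tx":0,"ty":-0.25,"tz":0,"wx":0,"wy":0,"wz":0},
    {"hand":1,"tx":0,"ty":-0.25,"tz":0,"wx":0,"wy":0,"wz":0},
    {"hand":1,"tx":0,"ty":-0.15,"tz":0,"wx":0,"wy":0,"wz":0},
    {"hand":1,"tx":0,"ty":0,"tz":0,"wx":0,"wy":0,"wz":0},
  ],
)

```text
time: 12.47
tool_pos: [455.9, -214.2, 45.3]
tcp_rot: [-3.141, 0.0, -0.172]
contact_force: [0.1, -0.0, 0.6]
grip_width: 0.1
```

```bash
python3 st.py q 0 -210 60; python3 look.py q wrist
```

```text
12.4667 bench [   0.864 -251.434   45.32 ] [-3.141  0.    -0.172] F [ 0.146 -0.001  0.649] [-0.592  0.519  1.799  0.001  0.824 -0.421]
12.5667 [ 455.677 -215.147   45.066] [-3.141  0.001 -0.172] [-0.29  -0.167  0.255] 0.29941756014945975 cam [ 467.882 -139.849  209.289]
```

View pics/q.png

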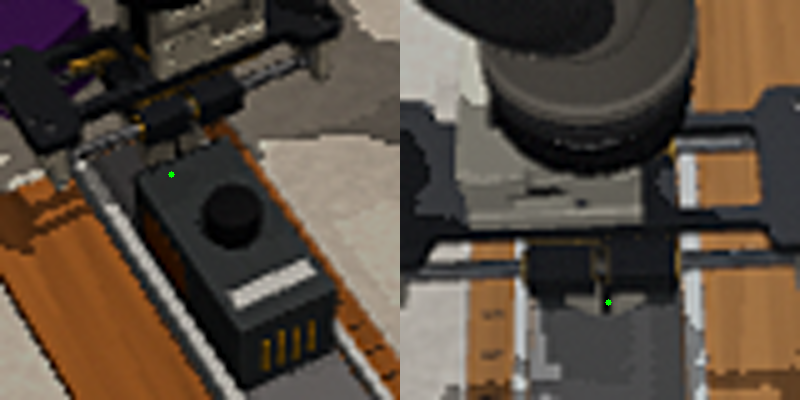

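View pics/q_wrist.png

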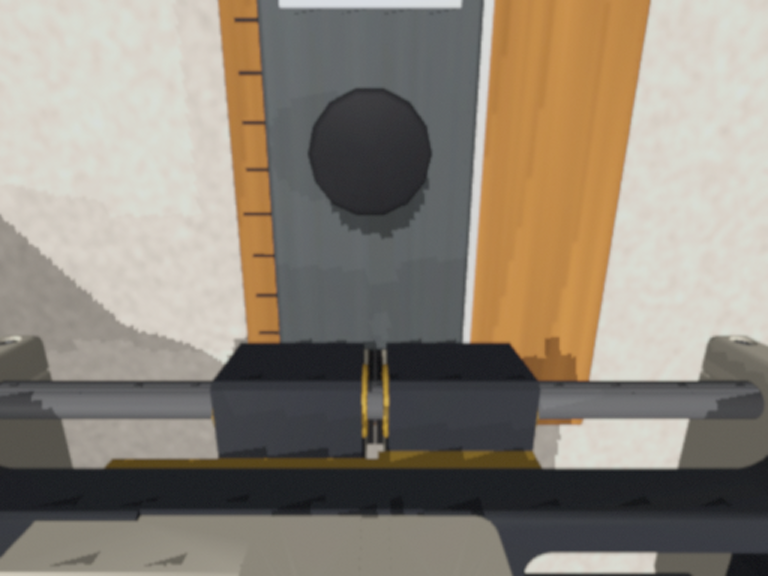

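```bash
cat > cap.py <<'E'
from h import *
import sys
p=np.load("bench.npy");m=camera_model("wrist");c,s=np.cos(p[2]),np.sin(p[2])
def onz(u,z):
    w=least_squares(lambda P:proj("w",[P[0],P[1],z],m)[0]-u,[480,-200.]).x;d=w-p[:2];return np.round([c*d[0]+s*d[1],-s*d[0]+c*d[1]],1)
print("cap",onz(np.array([float(sys.argv[1]),float(sys.argv[2])])/1.5,99))
o=get_obs();d=o['tool_pos'][:2]-p[:2];print("tcp",c*d[0]+s*d[1],-s*d[0]+c*d[1])
E
python3 cap.py 370 149
```

```text
cap [  -1.7 -173.2]
tcp 0.7978371640559132 -252.75653097811028
```

drive_tool(
  deltas=[
    {"hand":1,"tx":0,"ty":-0.25,"tz":0,"wx":0,"wy":0,"wz":0},
    {"hand":1,"tx":0,"ty":-0.25,"tz":0,"wx":0,"wy":0,"wz":0},
    {"hand":1,"tx":0,"ty":-0.25,"tz":0,"wx":0,"wy":0,"wz":0},
    {"hand":1,"tx":0,"ty":-0.25,"tz":0,"wx":0,"wy":0,"wz":0},
    {"hand":1,"tx":0,"ty":-0.25,"tz":0,"wx":0,"wy":0,"wz":0},
    {"hand":1,"tx":0,"ty":-0.25,"tz":0,"wx":0,"wy":0,"wz":0},
    {"hand":1,"tx":0,"ty":-0.2,"tz":0,"wx":0,"wy":0,"wz":0},
    {"hand":1,"tx":0,"ty":-0.1,"tz":0,"wx":0,"wy":0,"wz":0},
    {"hand":1,"tx":0,"ty":0,"tz":0,"wx":0,"wy":0,"wz":0},
  ],
)

```text
time: 13.37
tool_pos: [468.2, -143.7, 45.1]
tcp_rot: [-3.141, 0.001, -0.172]
contact_force: [-0.9, 0.6, -0.5]
grip_width: 1.0
```

```bash
python3 st.py r 0 -90 60; python3 look.py r wrist
```

```text
13.3667 bench [   0.506 -179.808   45.065] [-3.141  0.001 -0.172] F [-0.865  0.573 -0.47 ] [-0.455  0.501  1.837  0.001  0.804 -0.284]
13.4667 [ 468.135 -144.592   45.074] [-3.141  0.    -0.173] [ 0.561 -0.559  1.453] 0.34882415729112304 cam [480.301 -69.229 209.275]
```

View pics/r.png

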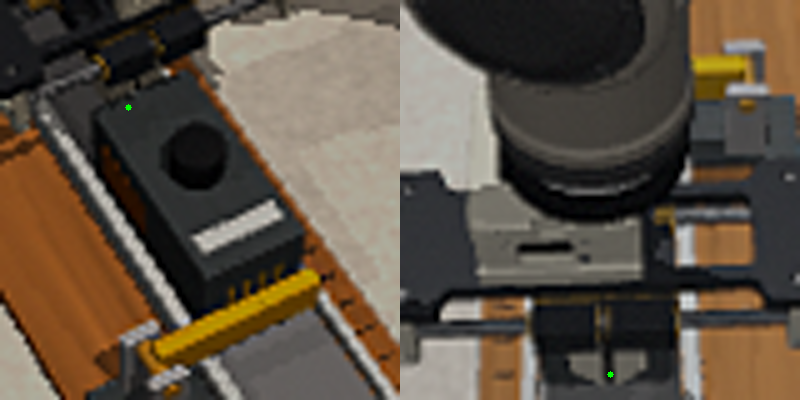

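View pics/r_wrist.png

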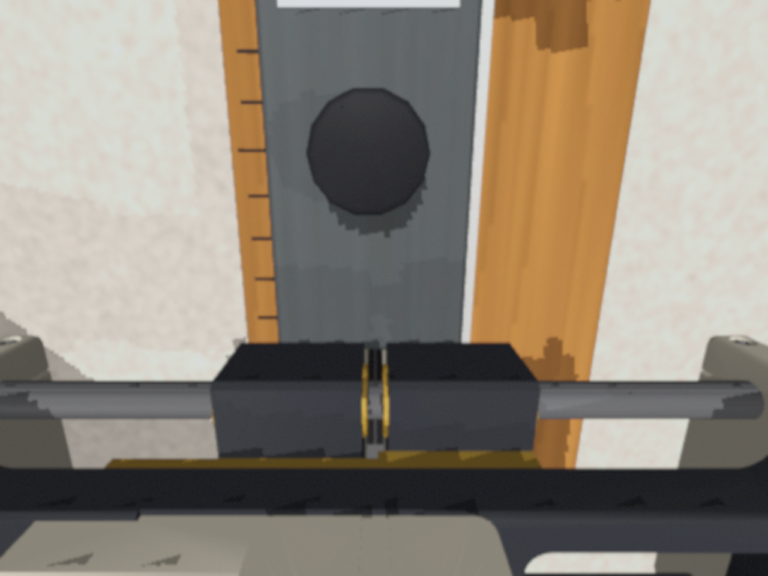

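drive_tool(
  deltas=[
    {"hand":1,"tx":0,"ty":-0.08,"tz":0,"wx":0,"wy":0,"wz":0},
    {"hand":1,"tx":0,"ty":-0.08,"tz":0,"wx":0,"wy":0,"wz":0},
    {"hand":1,"tx":0,"ty":-0.08,"tz":0,"wx":0,"wy":0,"wz":0},
    {"hand":1,"tx":0,"ty":-0.08,"tz":0,"wx":0,"wy":0,"wz":0},
    {"hand":1,"tx":0,"ty":0,"tz":0,"wx":0,"wy":0,"wz":0},
  ],
)

```text
time: 13.93
tool_pos: [470.4, -131.9, 45.1]
tcp_rot: [-3.141, 0.0, -0.173]
contact_force: [0.1, 0.9, 0.6]
grip_width: 0.3
```

drive_tool(
  deltas=[
    {"hand":1,"tx":0,"ty":-0.06,"tz":0,"wx":0,"wy":0,"wz":0},
    {"hand":1,"tx":0,"ty":0,"tz":0,"wx":0,"wy":0,"wz":0},
  ],
)

```text
time: 14.1
tool_pos: [470.8, -129.7, 45.1]
tcp_rot: [-3.141, 0.0, -0.173]
contact_force: [0.4, -0.6, 1.2]
grip_width: 0.7
```

drive_tool(
  deltas=[
    {"hand":1,"tx":0,"ty":-0.05,"tz":0,"wx":0,"wy":0,"wz":0},
    {"hand":1,"tx":0,"ty":0,"tz":0,"wx":0,"wy":0,"wz":0},
  ],
)

```text
time: 14.27
tool_pos: [471.1, -127.9, 45.1]
tcp_rot: [-3.141, -0.0, -0.173]
contact_force: [0.4, -0.9, -0.2]
grip_width: 0.7
```

```bash
python3 st.py s 0 -60 60
```

```text
14.2667 bench [   0.671 -163.731   45.134] [-3.141 -0.    -0.173] F [ 0.389 -0.931 -0.237] [-0.422  0.498  1.842  0.     0.801 -0.249]
```

View pics/s.png

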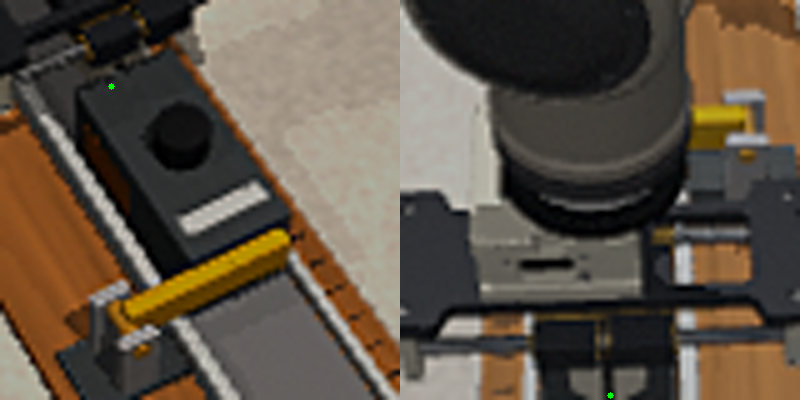

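drive_tool(
  deltas=[
    {"hand":1,"tx":0,"ty":-0.05,"tz":0,"wx":0,"wy":0,"wz":0},
    {"hand":1,"tx":0,"ty":0,"tz":0,"wx":0,"wy":0,"wz":0},
  ],
)

```text
time: 14.53
tool_pos: [471.4, -126.2, 45.1]
tcp_rot: [3.141, 0.0, -0.173]
contact_force: [-0.5, -2.9, -0.8]
grip_width: 0.7
```

drive_tool(
  deltas=[
    {"hand":1,"tx":0,"ty":-0.05,"tz":0,"wx":0,"wy":0,"wz":0},
    {"hand":1,"tx":0,"ty":0,"tz":0,"wx":0,"wy":0,"wz":0},
  ],
)

```text
time: 14.7
tool_pos: [471.4, -126.0, 45.2]
tcp_rot: [3.138, 0.0, -0.172]
contact_force: [-4.2, -12.8, -0.5]
grip_width: 0.7
```

drive_tool(
  deltas=[
    {"hand":1,"tx":0,"ty":-0.04,"tz":0,"wx":0,"wy":0,"wz":0},
    {"hand":1,"tx":0,"ty":0,"tz":0,"wx":0,"wy":0,"wz":0},
  ],
)

```text
time: 14.87
tool_pos: [471.5, -125.9, 45.3]
tcp_rot: [3.136, 0.0, -0.172]
contact_force: [-7.4, -19.6, -1.7]
grip_width: 0.5
```

The force jumped to about 20 N with no further travel, so the box is against the flag. I'll back off gently and look.

drive_tool(
  deltas=[
    {"hand":1,"tx":0,"ty":0.08,"tz":0,"wx":0,"wy":0,"wz":0},
    {"hand":1,"tx":0,"ty":0.3,"tz":0,"wx":0,"wy":0,"wz":0},
    {"hand":1,"tx":0,"ty":0.6,"tz":0,"wx":0,"wy":0,"wz":0},
    {"hand":1,"tx":0,"ty":0.6,"tz":0,"wx":0,"wy":0,"wz":0},
    {"hand":1,"tx":0,"ty":0,"tz":-1,"wx":0,"wy":0,"wz":0},
    {"hand":1,"tx":0,"ty":0,"tz":-1,"wx":0,"wy":0,"wz":0},
    {"hand":1,"tx":0,"ty":0,"tz":-1,"wx":0,"wy":0,"wz":0},
    {"hand":1,"tx":0,"ty":0,"tz":-1,"wx":0,"wy":0,"wz":0},
    {"hand":1,"tx":0,"ty":0,"tz":0,"wx":0,"wy":0,"wz":0},
  ],
)

```text
time: 15.62
tool_pos: [464.5, -186.9, 212.8]
tcp_rot: [3.137, -0.013, -0.173]
contact_force: [0.9, -0.4, 0.3]
grip_width: 0.2
```

```bash
python3 st.py t 0 -60 60; python3 look.py t wrist side
```

```text
15.6167 bench [   4.455 -222.996  212.849] [ 3.137 -0.013 -0.173] F [ 0.907 -0.429  0.303] [-0.536  0.295  1.612  0.001  1.22  -0.364]
15.7167 [ 461.818 -185.316  206.596] [ 3.141 -0.004 -0.173] [0.151 0.349 0.129] 0.3877359392869913 cam [ 473.402 -109.631  370.704]
```

View pics/t.png

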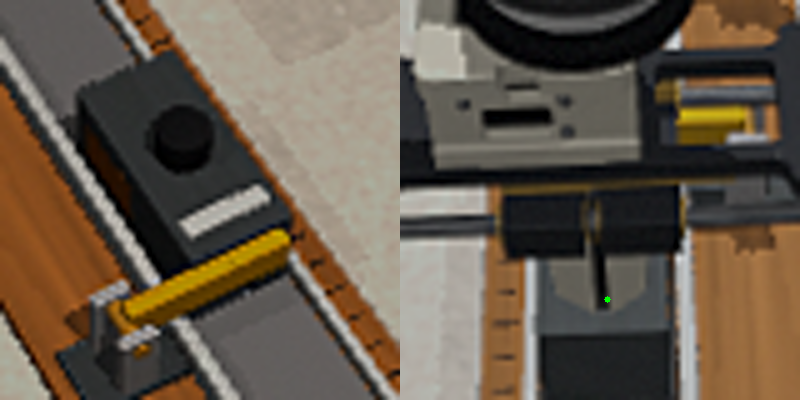

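View pics/t_wrist.png

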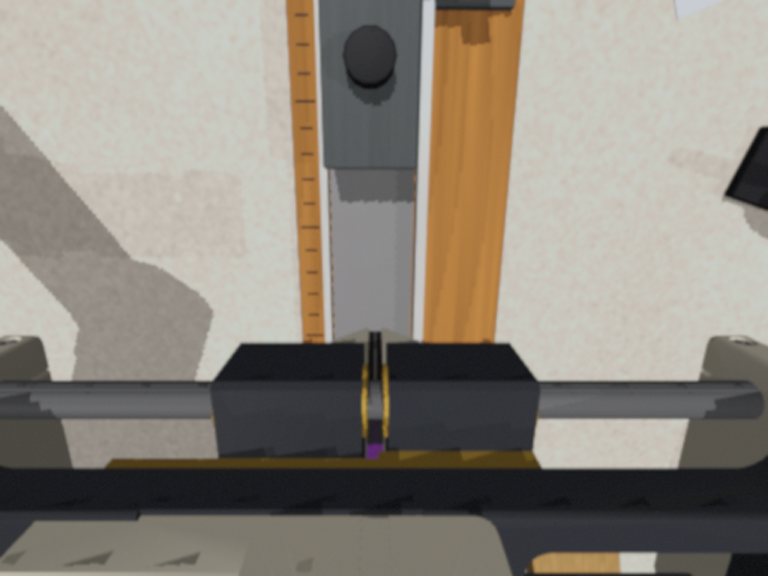

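View pics/t_side.png

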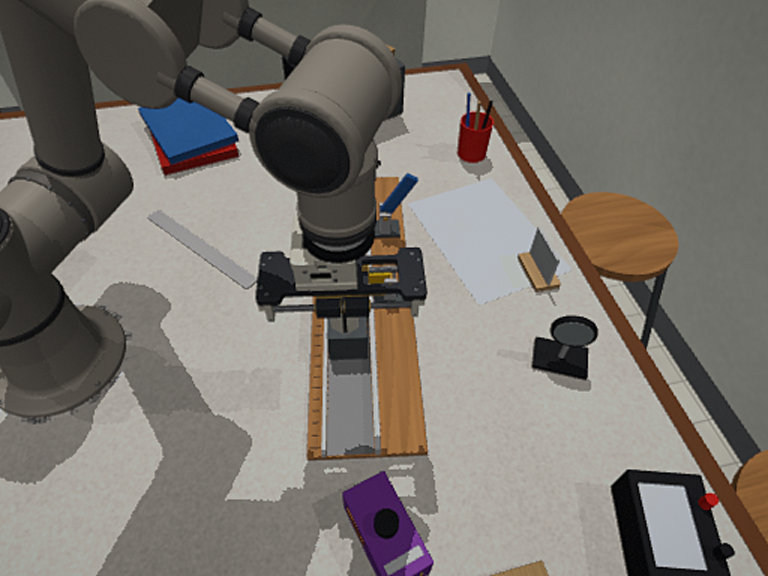

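drive_tool(
  deltas=[
    {"hand":1,"tx":0,"ty":-0.9,"tz":0,"wx":0,"wy":0,"wz":0},
    {"hand":1,"tx":0,"ty":-0.9,"tz":0,"wx":0,"wy":0,"wz":0},
    {"hand":1,"tx":0,"ty":-0.9,"tz":0,"wx":0,"wy":0,"wz":0},
    {"hand":1,"tx":0,"ty":0,"tz":0,"wx":0,"wy":0,"wz":0},
    {"hand":1,"tx":0,"ty":0,"tz":0,"wx":0,"wy":0,"wz":0},
  ],
)

```text
time: 16.23
tool_pos: [479.1, -76.7, 203.4]
tcp_rot: [-3.141, 0.004, -0.169]
contact_force: [0.1, -0.7, -0.5]
grip_width: 0.4
```

```bash
python3 look.py u wrist scene; python3 - <<'E'
import cv2
a=cv2.imread("pics/u_scene.png");cv2.imwrite("pics/uc.png",cv2.resize(a[250:520,310:600],None,fx=2.2,fy=2.2,interpolation=2))
E
```

```text
16.2333 [479.066 -76.665 203.436] [-3.141  0.004 -0.169] [ 0.107 -0.651 -0.467] 0.4025696366504114 cam [491.542  -1.411 367.655]
```

View pics/u_wrist.png

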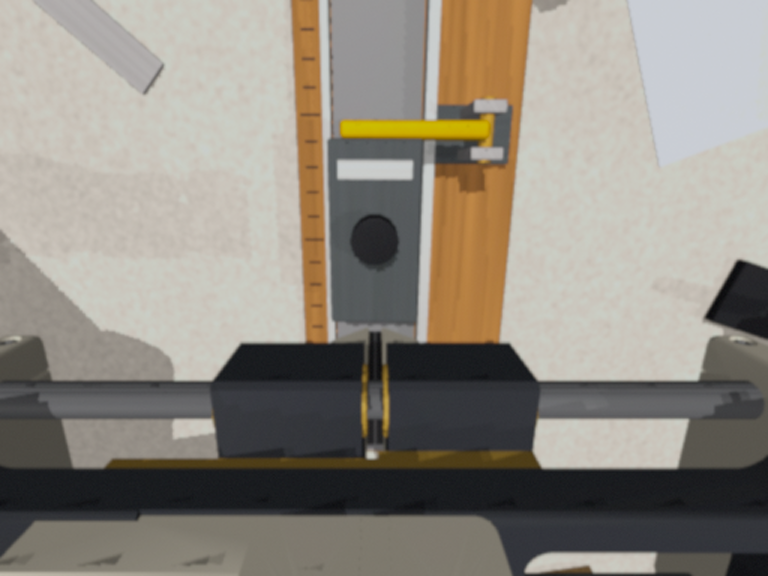

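View pics/uc.png

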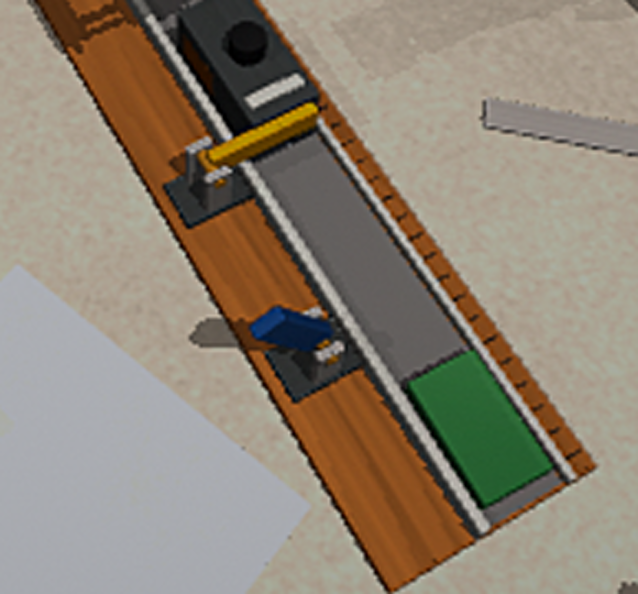

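```bash
python3 -c "
from plant import *
o=get_obs();print(o['time'],o['contact_force']);print(close_job())"
```

```text
16.3333 [-0.40687838  0.54988451 -0.87101007]
the job is handed in; nothing more can be done
None
```

I handed the job in at about 16 s. The yellow flag is fully down and the ray box rests against it, flat in the track.

- **Yellow flag:** I flipped it first. It pressed against its end stop at up to 19 N, and in the pictures it matches the flag drawn at its fully-down position.
- **Ray box:** I then pushed it gently from behind until the flag stopped it. The force rose from about 3 to 21 N with no further travel. I backed off and lifted clear. The last wrist picture shows its front edge meeting the flag with no visible gap.
- **Rest of the scene:** In the last scene picture the blue flag is still parked up, and the glass block lies where it was. I didn't touch the purple box. The robot stands clear, with force readings near zero.

**What went wrong or disagreed:**
- **First flip try failed:** The fingers rode over the flag after only bringing it near upright, with a reading of about 32 N upwards on the tool, under the 40 N limit. I repeated the push with the tool tilted, and that worked.
- **Fingertip position:** The closed fingertips seemed to sit higher than the given 14 mm ahead of the TCP. When I pressed the flag onto its stop, they appeared to be about 7 mm behind it. I relied on the force readings and pictures there.

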